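Lay the lamp in its cradle and hold the long cell in its light

ROBOT

A 7-joint arm with a two-finger parallel gripper is mounted at the origin on the work surface. World frame = base frame: x ahead of the robot, y to its left, z up, the work surface at z = 0. Lengths are in m, angles in degrees, forces in N, time in s.
With the tool pointing down it reaches from about 0.425 to 0.875 m from the base axis. Payload 4.7 kg.
Tool frame: the origin (TCP) lies at the very end of the fingers, on their centre line; the grasp point (between the pads) lies 19 mm behind it; x points along the fingers, z is the direction in which the jaws open and shut, and the axes are right-handed (so a half turn about x gives the same grasp; the last joint's range is limited). The gripper opens to 87 mm and grips with 3 to 60 N. Pads are 19 mm wide; open, the fingers measure 117 mm over their backs; the gripper's body (75 mm by 190 mm) begins 51 mm behind the grasp point.
Start: joints at [-72.531, 18.392, -4.016, 83.108, 1.295, 78.541, -3.26], TCP at [0.186, 0.623, 0.19] pointing down, gripper open.
Joint ranges: [-163.93, 163.93], [-17.29, 119.83], [-79.2, 71.16], [3.27, 140.29], [-89.18, 269.18], [5.43, 117.66], [-154.24, 154.24]. Speed limits (degrees/s): [147.25, 147.25, 180, 180, 180, 180, 180].

INTERFACE

Orientations are given as [roll, pitch, yaw] about the fixed x, y, z axes, in that order (R = Rz(yaw) Ry(pitch) Rx(roll)).
In Python, from cell import env gives the robot as it stands. The module is installed in compiled form; this text tells all that it offers.
- The arm moves only by the tool drive_tool, never from a script. Its argument "increments" is a list of rows, each a list of 2 entries, a list of its own where there are three numbers: the shift along the tool's x, y, z scaled (see below), then the turn, a rotation vector about the tool's x, y, z scaled (see below). In form: [[[dx, dy, dz], [wx, wy, wz]], ...]. A call has 1 to 10 rows; each row shifts and turns the commanded pose from where the row before left it, along the tool's axes as they then stand; what a row does not reach is not made up. The controller multiplies each number of a shift by 0.04 m and each number of a turn by 120 degrees. A row lasts 1/10 s, in which the tool goes at most 50 mm and 8.59 degrees, less where a joint would pass 70% of its speed; a pose out of reach is approached as far as the arm can. A call with a number of a shift or a turn outside -1 to 1 is refused whole. A call with a gripper value outside its range is refused whole. "hand" is the gripper's target within -1 to 1 (fully open at 1, half-way at 0, shut at -1), set as the call begins (left out, the last holds). The fingers move at their own pace and stop on an object; "squeeze" is the grip in N (left out, the last holds). Time passes only in rows, so rows that do not move let the fingers close. It gives the time, the measured TCP pose, the force and the opening at its end, in the units of the state.
- env.get_obs(): the state, without advancing time (a new reading comes with each control period).
- env.read_camera(name): name is "side" or "top" or "wrist"; returns a dict with "frame" (400x640x3 uint8, red, green, blue), "fx", "fy", "cx", "cy" (pixels), "R" (3x3) and "t" (3): a world point X has camera coordinates R X + t. Camera axes: x right, y down, z forward; pixel columns grow to the right and rows downward; lengths in m; the calibration is good to about 2 mm. A picture is of the moment at which its call begins. There is no depth.
- env.sign_off(): hands the job in, once; it reports no verdict.
The state is a dict: "time_s": time; "qpos": joint angles; "joint_velocities": joint speeds; "effort": joint torques, N m; "tool_pos": TCP position; "tool_rot": TCP orientation; "force": force on the tool from outside, world axes, zero at the start; "wrist_torque": the same for the moment, N m; "grip_width": finger opening in m.
Only numpy, scipy, OpenCV 4.12 (cv2) and the standard library are available. Lean on these libraries where they do the work, as an engineer would, in place of code of your own. Each camera call takes 0.05 s, during which the arm holds its last target.

TASK

Gently lay the lamp that stands on the worktop on its side in the two V saddles of the optical bench, its head just clear in front of the front saddle and its lens facing the detector, and let go of it only when it rests there. Then take the long cell out of the rack by its two broad frosted faces, never touching the clear windows at its ends, and finish while still holding it: upright in the middle of the gap between lamp and detector, centred on the light path with one window facing the lamp and the other the detector, touching nothing but the gripper. Leave the short cell and the crucibles where they are.

Things in the scene. Friction and masses are not known exactly. Their poses are not given: they have to be found in the camera images.
- bench: Optical bench fixed to the worktop: aluminium plate 80 mm (x) by 305 mm (y, from -145 to +160) by 10 mm thick. Origin: underside of the plate, below the light path. y runs along the light path from lamp to detector, z up. The light path lies at x = 0, z = 60 mm. On it stand two V saddles for the lamp and the detector box.
- saddle_rear (a point): Middle of the rear V saddle, on the light path (bench y = -118, z = 60 mm). Both saddles are dark steel, 8 mm thick along y; their arms slope at 45 degrees, reach up to about z = 61 mm and x = +-23 mm, and hold a 28 mm cylinder with its axis on the light path. Between the saddles fingers have free room down to the plate.
- saddle_front (a point): The same of the front saddle (bench y = -50, z = 60 mm). The lamp's head does not fit into it and belongs in front (bench +y) of it.
- detector_face (a point): Where the light path meets the grey detector box (bench y = +105, z = 60 mm). The box is 56 mm wide, 48 mm long, its top at z = 88 mm; a round black port stands 6 mm out of it here.
- cradle_mid (a point): Point on the light path between the two saddles, at y = -80, z = 60 mm of the bench: when the lamp lies well, its tail end is 58 mm behind this point (bench -y) and its lens 72 mm in front (bench +y). Axes as the bench's.
- beam_mid (a point): Middle of the gap between lens and detector, on the light path, at y = +50, z = 60 mm of the bench: the cell's middle belongs here. Axes as the bench's.
- lamp: Loose metal lamp, 120 to 195 g, 130 mm long, standing upright on its tail at the start. Round body of 28 mm diameter for the first 104 mm from the tail, then a dark head of 36 mm diameter and 26 mm length with the lens on its end. Its centre of mass is about 71 mm from the tail. Origin: centre of the tail end; z runs along the lamp to the lens.
- lamp_lens (a point): Centre of the lens, at z = 130 mm of the lamp.
- rack: Grey cell rack fixed to the worktop: 44 mm (x) by 160 mm (y) by 12 mm high, with two pockets 8 mm deep centred at y = -34 and +34 mm. Each is 17 mm (x) by 35 mm (y). The long cell stands in one, the short cell in the other; either may be in either. Origin: centre of its underside.
- cell: The long cell: upright glass cell, 14 mm (x) by 32 mm (y) by 45 mm (z), 25 g, standing in a rack pocket with its underside 4 mm above the worktop. The two broad faces (normal to x, 14 mm apart, 28 mm long) are frosted; the two narrow ends (normal to y, 32 mm apart) are the clear windows; the top has a white cap flush with the sides. Origin: centre of its underside.
- cell_mid (a point): Middle of the long cell, 22.5 mm above its underside.
- cell_window_a: Clear window of the long cell at its +y end: 10 mm wide, 2 mm thick, outer face 16 mm from the cell's middle. Not to be touched. Origin: bottom of the cell, at that window.
- cell_window_b: The same at the -y end.
- short_cell: The short cell, a bystander: 14 by 14 by 45 mm, same make as the long one, standing in the other pocket. Origin: centre of its underside.
- crucible0: Cream ceramic crucible, a bystander: an open cup 38 mm wide at the rim, 26 mm at the foot, 30 mm tall. Origin: centre of its underside.
- crucible1: Cream ceramic crucible, a bystander: an open cup 38 mm wide at the rim, 26 mm at the foot, 30 mm tall. Origin: centre of its underside.
- crucible2: Cream ceramic crucible, a bystander: an open cup 38 mm wide at the rim, 26 mm at the foot, 30 mm tall. Origin: centre of its underside.
Not all that is in view belongs to the job. Of the things that look like the cell, the smaller one is meant.

How it is judged:
By the outcome, as a careful person would: the job done as asked, in the order asked, and still so for the second after the job is handed in, while the arm keeps its last pose, push and grip.
It also fails if it takes over 53 s, if anything falls off the work surface, if the arm or the gripper's body presses on something with over 40 N, if the wrist force passes 120 N, or if a joint passes its speed limit or range.

## Working session

There is one attempt and no reset: what is moved stays moved. The work goes in short steps, Python scripts to look and compute and a tool call to move; the robot and the scene stay as the last step left them, time stands still between calls to the robot, and variables do not carry over. Pictures are saved under pics/ and viewed, and the job is handed in when it is done.

Besides the shell and the picture viewer there is one more tool, called after "Request:" as name(argument=value, ...) on one line, values as JSON. drive_tool: Moves the arm, as the interface text tells. Shifts and turns lie within -1 to 1; 1 stands for 0.04 m of shift or 120 degrees of turn. Its arguments: {"type":"object","properties":{"increments":{"type":"array"},"hand":{"type":"number"},"squeeze":{"type":"number"}},"required":["increments"]}

```bash
mkdir -p pics; ls; python3 - <<'E'
from cell import env
import cv2
print(env.get_obs())
for n in ("top","side","wrist"):
    d=env.read_camera(n); cv2.imwrite(f"pics/{n}0.png",d["frame"][:,:,::-1]); print(n,d["fx"],d["fy"],d["cx"],d["cy"],d["R"],d["t"])
    import pickle; pickle.dump(d,open(f"pics/{n}0.pkl","wb"))
E
```

```text
pics
{'time_s': 0.0, 'qpos': array([-72.52979163,  18.44079138,  -4.01476401,  83.17553314,
         1.29726656,  78.54137343,  -3.25872515]), 'joint_velocities': array([-0.08708371,  0.00244228, -0.09258787,  0.01989908, -0.01564385,
        0.10149866, -0.08913609]), 'effort': array([ 5.57667056e-05, -4.91279769e+01, -4.03597355e-01, -3.12526274e+01,
       -6.39089313e-02,  4.35140985e-02,  1.64522830e-04]), 'tool_pos': array([0.18627073, 0.62208369, 0.18883634]), 'tool_rot': array([-175.79321959,   89.88736696, -102.45266523]), 'force': array([ 0.11303326, -0.45710569,  0.10664247]), 'wrist_torque': array([-0.00176399,  0.02677847, -0.01125619]), 'grip_width': 0.08697563817830009}
top 402.2664892879655 402.2664892879655 313.2280601436862 200.4420094425597 [[-0.02924747 -0.99951908  0.01030482]
 [-0.99468235  0.02808437 -0.09908728]
 [ 0.09875023 -0.01314807 -0.99502539]] [0.01764179 0.56396611 1.02034697]
side 479.09956986768003 479.09956986768003 314.4591573903407 202.05086827807062 [[-0.92434963 -0.38117617  0.01680719]
 [-0.25125166  0.57495035 -0.7786557 ]
 [ 0.2871417  -0.72397295 -0.62722629]] [0.52314871 0.23935486 0.91581584]
wrist 354.21223952074433 354.21223952074433 315.1429501006732 197.77165393766933 [[ 0.28610058  0.95819719 -0.0021475 ]
 [ 0.92161895 -0.27456424  0.27428632]
 [ 0.26223075 -0.08045265 -0.96164568]] [-0.64964707 -0.03443786  0.39083256]
```

View pics/top0.png

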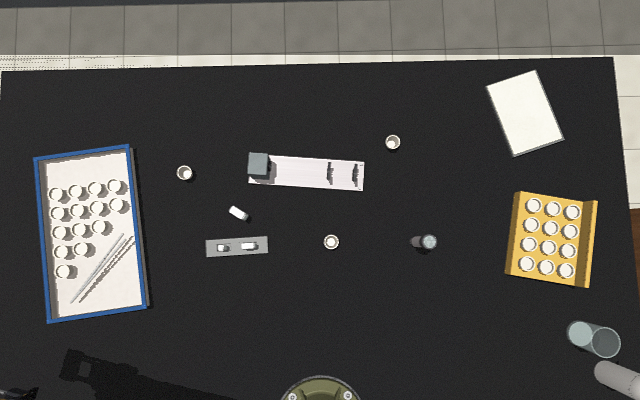

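View pics/side0.png

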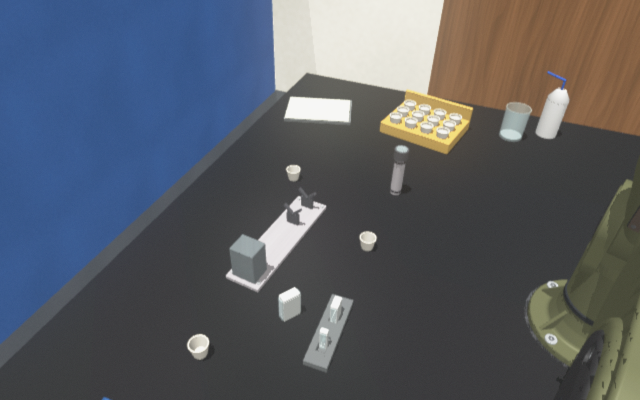

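View pics/wrist0.png

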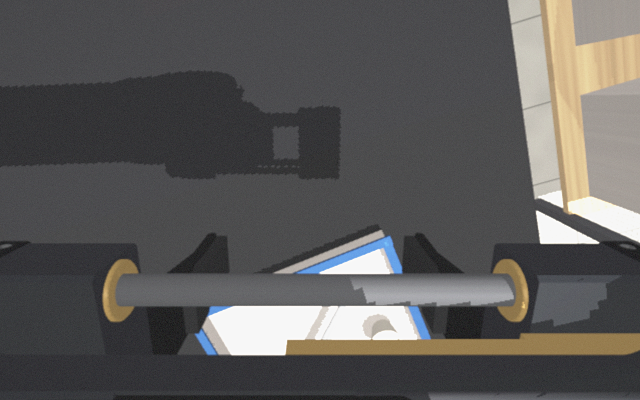

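```bash
cat > h.py <<'E'
import numpy as np, cv2, pickle
from scipy.spatial.transform import Rotation as Ro
def load(n): return pickle.load(open(f"pics/{n}.pkl","rb"))
def snap(env,n,name):
    d=env.read_camera(n); cv2.imwrite(f"pics/{name}.png",d["frame"][:,:,::-1]); pickle.dump(d,open(f"pics/{name}.pkl","wb")); return d
def proj(d,X):
    c=np.atleast_2d(X)@np.array(d["R"]).T+d["t"]; return np.c_[d["fx"]*c[:,0]/c[:,2]+d["cx"],d["fy"]*c[:,1]/c[:,2]+d["cy"]]
def ray(d,uv):
    uv=np.atleast_2d(uv).astype(float); R=np.array(d["R"]);
    v=np.c_[(uv[:,0]-d["cx"])/d["fx"],(uv[:,1]-d["cy"])/d["fy"],np.ones(len(uv))]@R
    return -R.T@d["t"], v
def plane(d,uv,z):
    o,v=ray(d,uv); return o+v*((z-o[2])/v[:,2])[:,None]
def crop(name,x0,y0,x1,y1,s,out):
    im=cv2.imread(f"pics/{name}.png")[y0:y1,x0:x1]; cv2.imwrite(f"pics/{out}.png",cv2.resize(im,None,fx=s,fy=s,interpolation=cv2.INTER_NEAREST))
E
python3 - <<'E'
from h import *
crop("top0",190,130,450,270,3,"c1")
crop("side0",180,130,430,380,2.4,"c2")
E
```

```text
(no output)
```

View pics/c1.png

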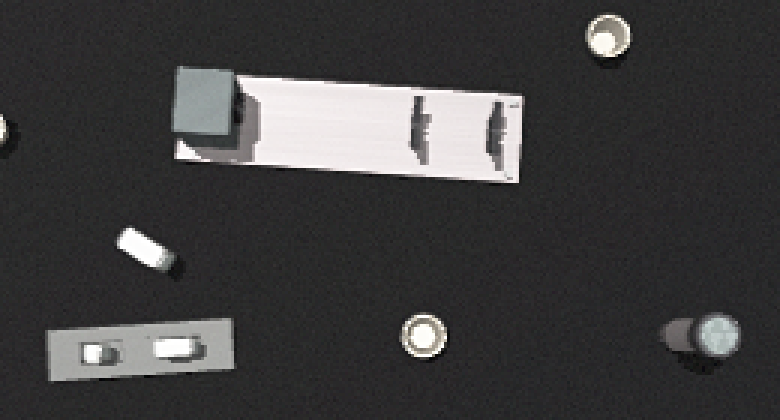

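View pics/c2.png

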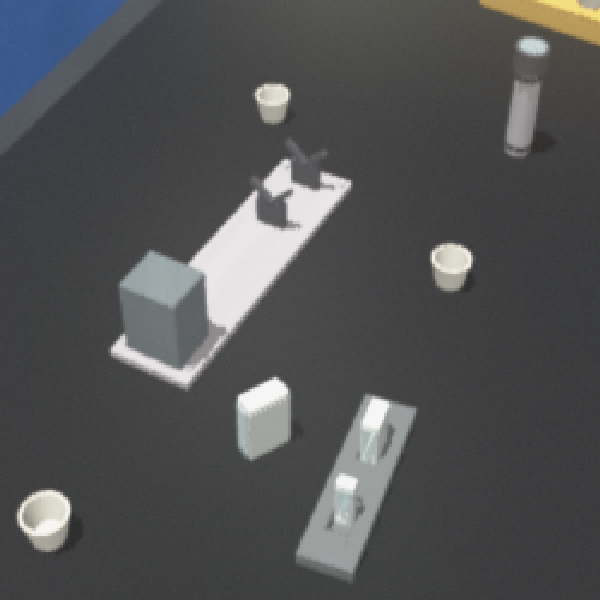

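Top view: bench plate spans (249–364, 155–191), saddles at x≈330 and 355, detector box at (258,163); the rack is at (237,246) with the long cell right of its centre (249,246); the lamp top is at (429,242). Measuring.

```bash
cat > m1.py <<'E'
from h import *
for n in ("top0","side0"):
    d=load(n); f=d["frame"].astype(int); g=f.sum(2)/3
    print(n)
    # plate: bright low saturation
    sat=f.max(2)-f.min(2)
    def comp(mask,seed,z,label):
        k=cv2.connectedComponents(mask.astype(np.uint8),connectivity=4)[1]
        l=k[seed[1],seed[0]]
        if l==0: print(label,"seed off",f[seed[1],seed[0]]);return
        cs,_=cv2.findContours((k==l).astype(np.uint8),cv2.RETR_EXTERNAL,cv2.CHAIN_APPROX_NONE)
        c=max(cs,key=cv2.contourArea)[:,0].astype(float)
        m=k==l; ys,xs=np.nonzero(m)
        P=plane(d,c,z)
        r=cv2.minAreaRect((P[:,:2]*1000).astype(np.float32)); 
        print(label,"px",m.sum(),xs.min(),xs.max(),ys.min(),ys.max(),"cent",plane(d,[xs.mean(),ys.mean()],z)[0].round(4),"rect",np.round(r[0],1),np.round(r[1],1),round(r[2],2))
    if n=="top0":
        comp(g>185,(300,175),.010,"plate")
        comp((g>95),(212,240),.012,"rack")
        comp(g>200,(248,245),.049,"cap")
        comp((g>80),(429,242),.130,"lens")
        comp(g>235,(222,247),.049,"scap")
    else:
        comp(g>140,(270,245),.010,"plate")
        comp(g>95,(315,355),.012,"rack")
        comp((g>110),(401,150),.130,"lens")
        comp(g>200,(337,300),.049,"cap")
    for p in [(300,175),(212,240),(248,245),(429,242),(222,247),(355,165)] if n=="top0" else [(270,245),(315,355),(401,150),(337,300)]: print(p,f[p[1],p[0]])
E
python3 m1.py
```

```text
top0
plate px 2333 269 363 155 190 cent [ 0.6406 -0.0088  0.01  ] rect [640.7  -7. ] [254.8  78.3] 84.42
rack px 1004 206 267 236 256 cent [0.4522 0.2059 0.012 ] rect [451.9 204.9] [ 44.  160.9] 2.23
cap px 67 241 253 243 248 cent [0.4531 0.1728 0.049 ] rect [452.8 172. ] [30.3 12.5] 88.32
lens px 171 422 436 234 248 cent [ 0.4506 -0.2647  0.13  ] rect [ 451.3 -264.6] [32.8 32.7] 86.78
scap seed off [236 235 233]
(300, 175) [238 232 231]
(212, 240) [175 175 175]
(248, 245) [253 253 252]
(429, 242) [192 204 201]
(222, 247) [236 235 233]
(355, 165) [63 62 66]
side0
plate px 2729 226 325 196 290 cent [0.6469 0.0283 0.01  ] rect [662.6  16.6] [310.5 121.1] 84.32
rack px 1883 303 352 294 371 cent [0.4512 0.2146 0.012 ] rect [452. 207.] [ 46.3 168.1] 2.16
lens px 95 395 408 145 153 cent [ 0.4512 -0.2673  0.13  ] rect [ 450.9 -266.7] [31.3 37. ] 14.94
cap px 111 330 341 296 313 cent [0.453  0.1734 0.049 ] rect [453.4 176.4] [40.1 14.4] 89.64
(270, 245) [233 230 231]
(315, 355) [157 161 160]
(401, 150) [201 213 212]
(337, 300) [246 246 246]
```

```bash
cat >> h.py <<'E'
def pose(env):
    o=env.get_obs(); return o["tool_pos"],Ro.from_euler("xyz",o["tool_rot"],degrees=True),o
TH=np.radians(84.42)
D=np.array([np.cos(TH),np.sin(TH),0]); BX=np.array([np.sin(TH),-np.cos(TH),0]); UP=np.array([0,0,1.])
def orient(tilt,sgn,d=D):
    # tool x = d rotated down by tilt deg; z = sgn * horizontal perp
    bx=np.cross(d,UP); t=np.radians(tilt); x=np.cos(t)*d-np.sin(t)*UP; z=sgn*bx
    return Ro.from_matrix(np.c_[x,np.cross(z,x),z])
def plan(p,R,p2,R2,n,dec=3):
    """rows from p,R to p2,R2 in n rows; prints rows"""
    rv=(R.inv()*R2).as_rotvec(); rows=[]; P=np.array(p,float);Q=R
    w=np.round(rv/n*180/np.pi/120,dec+1)
    for i in range(n):
        s=np.round(Q.inv().apply((p2-P)/(n-i))/0.04,dec)
        P=P+Q.apply(s*0.04); Q=Q*Ro.from_rotvec(np.radians(w*120)); rows.append([s.tolist(),w.tolist()])
    import json
    print("[" + ",".join(json.dumps(r).replace(" ","") for r in rows)+"]")
    print("end err mm",((P-p2)*1000).round(2),"deg",np.degrees((Q.inv()*R2).magnitude()).round(2),"max",max(np.abs(r[0]).max() for r in rows),"deg/row",np.linalg.norm(w)*120)
E
python3 - <<'E'
from h import *
from cell import env
p,R,o=pose(env); print(R.as_matrix().round(3))
d=load("wrist0"); c=-np.array(d["R"]).T@d["t"]; print("cam in tool",R.inv().apply(c-p), "cam axes in tool",(R.inv().as_matrix()@np.array(d["R"]).T).round(3))
for s in (1,-1): print(s,np.degrees((R.inv()*orient(90,s)).magnitude()),(R.inv()*orient(90,s)).as_rotvec(degrees=True))
E
```

```text
[[-0.    -0.958  0.287]
 [-0.001  0.287  0.958]
 [-1.    -0.    -0.001]]
cam in tool [-0.19479562  0.07453264  0.00060813] cam axes in tool [[ 0.001 -0.274  0.962]
 [ 0.001 -0.962 -0.274]
 [ 1.     0.001 -0.001]]
1 78.92101972573688 [ 7.89209680e+01 -6.49460202e-02  6.27876369e-02]
-1 101.0790420668686 [-1.01078997e+02 -6.61967850e-02 -6.84723610e-02]
```

```bash
python3 - <<'E'
from h import *
from cell import env
p,R,o=pose(env)
plan(p,R,np.array([0.60,-0.01,0.30]),orient(90,1),20,2)
E
```

```text
[[[-0.14,-0.72,-0.61],[0.033,-0.0,0.0]],[[-0.14,-0.76,-0.56],[0.033,-0.0,0.0]],[[-0.14,-0.8,-0.5],[0.033,-0.0,0.0]],[[-0.14,-0.83,-0.45],[0.033,-0.0,0.0]],[[-0.14,-0.86,-0.39],[0.033,-0.0,0.0]],[[-0.14,-0.89,-0.33],[0.033,-0.0,0.0]],[[-0.14,-0.91,-0.27],[0.033,-0.0,0.0]],[[-0.14,-0.92,-0.2],[0.033,-0.0,0.0]],[[-0.14,-0.93,-0.14],[0.033,-0.0,0.0]],[[-0.14,-0.94,-0.07],[0.033,-0.0,0.0]],[[-0.14,-0.94,-0.01],[0.033,-0.0,0.0]],[[-0.13,-0.94,0.06],[0.033,-0.0,0.0]],[[-0.14,-0.94,0.12],[0.033,-0.0,0.0]],[[-0.13,-0.93,0.19],[0.033,-0.0,0.0]],[[-0.14,-0.91,0.25],[0.033,-0.0,0.0]],[[-0.13,-0.89,0.31],[0.033,-0.0,0.0]],[[-0.14,-0.87,0.37],[0.033,-0.0,0.0]],[[-0.13,-0.84,0.43],[0.033,-0.0,0.0]],[[-0.14,-0.81,0.49],[0.033,-0.0,0.0]],[[-0.13,-0.78,0.55],[0.033,-0.0,0.0]]]
end err mm [ 0.16 -0.15 -0.12] deg 0.29 max 0.94 deg/row 3.96
```

Request:
drive_tool(increments=[[[-0.14, -0.72, -0.61], [0.033, 0, 0]], [[-0.14, -0.76, -0.56], [0.033, 0, 0]], [[-0.14, -0.8, -0.5], [0.033, 0, 0]], [[-0.14, -0.83, -0.45], [0.033, 0, 0]], [[-0.14, -0.86, -0.39], [0.033, 0, 0]], [[-0.14, -0.89, -0.33], [0.033, 0, 0]], [[-0.14, -0.91, -0.27], [0.033, 0, 0]], [[-0.14, -0.92, -0.2], [0.033, 0, 0]], [[-0.14, -0.93, -0.14], [0.033, 0, 0]], [[-0.14, -0.94, -0.07], [0.033, 0, 0]]], hand=1, squeeze=20)

```text
time_s: 1.15
tool_pos: [0.3935, 0.305, 0.246]
tool_rot: [106.8, 90.0, 140.3]
force: [0.7, 0.3, 0.8]
grip_width: 0.0871
```

Request:
drive_tool(increments=[[[-0.14, -0.94, -0.01], [0.033, 0, 0]], [[-0.13, -0.94, 0.06], [0.033, 0, 0]], [[-0.14, -0.94, 0.12], [0.033, 0, 0]], [[-0.13, -0.93, 0.19], [0.033, 0, 0]], [[-0.14, -0.91, 0.25], [0.033, 0, 0]], [[-0.13, -0.89, 0.31], [0.033, 0, 0]], [[-0.14, -0.87, 0.37], [0.033, 0, 0]], [[-0.13, -0.84, 0.43], [0.033, 0, 0]], [[-0.14, -0.81, 0.49], [0.033, 0, 0]], [[-0.13, -0.78, 0.55], [0.033, 0, 0]]])

```text
time_s: 2.15
tool_pos: [0.6007, -0.011, 0.3001]
tool_rot: [86.6, 90.0, 80.6]
force: [0.1, 0.8, 1.0]
grip_width: 0.0871
```

```bash
python3 - <<'E'
from h import *
from cell import env
d=snap(env,"wrist","w1"); p,R,o=pose(env); print(p,o["tool_rot"],o["qpos"].round(1),o["time_s"],o["force"])
E
```

```text
[ 0.60314154 -0.01891235  0.30040322] [-55.90041831  89.6214431  -62.53308454] [-30.1  11.9  35.2  81.   -6.5  89.   -2.1] 2.2 [ 0.82593048 -3.55077     0.10253864]
```

View pics/w1.png

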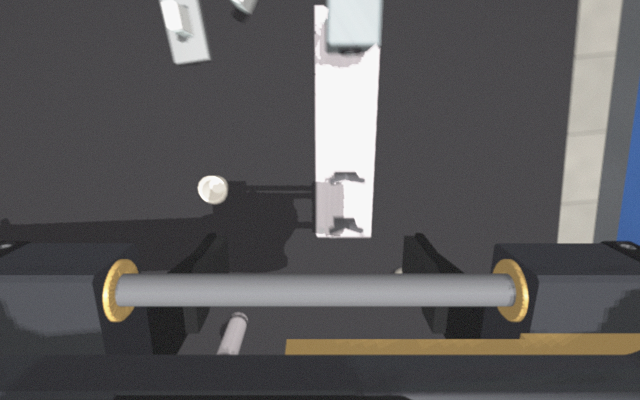

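Wrist view: plate from (316,5) down to its rear end at row 237, saddles at rows ~178 and ~226, detector top at (355,25). Fitting its edges.

```bash
python3 - <<'E'
from h import *
d=load("w1"); g=d["frame"].astype(int).sum(2)/3
def sub(prof,i0):  # first crossing subpixel
    return None
L=[];Rr=[]
for r in list(range(70,165,5)):
    row=g[r]; 
    xs=np.nonzero(row[290:400]>150)[0]+290
    a,b=xs.min(),xs.max()
    def cr(i,j): # crossing between dark i and bright j at level 130
        return i+(130-row[i])/(row[j]-row[i])*(j-i)
    L.append((cr(a-1,a),r)); Rr.append((cr(b+1,b),r))
B=[]
for c in range(322,368,3):
    col=g[:,c]; ys=np.nonzero(col[215:245]>150)[0]+215
    b=ys.max(); B.append((c,b+1-(130-col[b+1])/(col[b]-col[b+1])))
z=.010
PL,PR,PB=[plane(d,np.array(q),z)[:,:2]*1000 for q in (L,Rr,B)]
fit=lambda P:(P.mean(0),np.linalg.svd(P-P.mean(0))[2][0])
for n,P in (("L",PL),("R",PR),("B",PB)):
    m,v=fit(P); v=v*np.sign(v[1] if n!="B" else v[0]); print(n,m.round(1),"az",np.degrees(np.arctan2(v[1],v[0])).round(2),"res",np.std((P-m)@[-v[1],v[0]]).round(2))
(mL,vL),(mR,vR),(mB,vB)=map(fit,(PL,PR,PB))
v=vL*np.sign(vL[1])+vR*np.sign(vR[1]); v/=np.linalg.norm(v); n=np.array([v[1],-v[0]])
print("width",(mR-mL)@n,"az",np.degrees(np.arctan2(v[1],v[0])))
c=( (mL@n+mR@n)/2 ); yr=mB@v
for y in (-145,-118,-80,-50,0,50,105): print(y,(c*n+(yr+145+y)*v).round(1))
# re-project rear/saddle points
E
```

```text
L [605.5  40.2] az 84.28 res 0.08
R [688.9  31.5] az 83.95 res 0.12
B [ 631.6 -138.3] az -5.98 res 0.14
width 83.79384310160236 az 84.11646506969484
-145 [ 629.3 -138.1]
-118 [ 632.  -111.3]
-80 [635.9 -73.5]
-50 [639.  -43.6]
0 [644.1   6.1]
50 [649.3  55.9]
105 [654.9 110.6]
```

```bash
sed -n '/^L=/,$p' /dev/null; cat > bench.py <<'E'
from h import *
import sys
def bench(name,z=.010):
    d=load(name); g=d["frame"].astype(int).sum(2)/3
    L=[];Rr=[];B=[]
    for r in range(70,165,5):
        row=g[r]; xs=np.nonzero(row[285:410]>150)[0]+285; a,b=xs.min(),xs.max()
        cr=lambda i,j:i+(130-row[i])/(row[j]-row[i])*(j-i)
        L.append((cr(a-1,a),r)); Rr.append((cr(b+1,b),r))
    for c in range(int(L[-1][0])+8,int(Rr[-1][0])-8,3):
        col=g[:,c]; ys=np.nonzero(col[200:242]>150)[0]+200; b=ys.max(); B.append((c,b+1-(130-col[b+1])/(col[b]-col[b+1])))
    PL,PR,PB=[plane(d,np.array(q),z)[:,:2]*1000 for q in (L,Rr,B)]
    fit=lambda P:(P.mean(0),np.linalg.svd(P-P.mean(0))[2][0])
    (mL,vL),(mR,vR),(mB,vB)=map(fit,(PL,PR,PB))
    v=vL*np.sign(vL[1])+vR*np.sign(vR[1]); v/=np.linalg.norm(v); n=np.array([v[1],-v[0]])
    c=(mL@n+mR@n)/2; yr=mB@v
    print(name,"width",(mR-mL)@n,"az",np.degrees(np.arctan2(v[1],v[0])),"cam",-np.array(d["R"]).T@d["t"])
    for y in (-80,50): print(y,(c*n+(yr+145+y)*v).round(1))
if __name__=="__main__":
    for n in sys.argv[1:]: bench(n)
E
python3 - <<'E'
from h import *
from cell import env
d=snap(env,"wrist","w2"); p,R,o=pose(env); print(p,o["tool_rot"],o["time_s"],o["joint_velocities"].round(1))
d=snap(env,"wrist","w3"); p,R,o=pose(env); print(p,o["tool_rot"],o["time_s"],o["joint_velocities"].round(1))
E
python3 bench.py w1 w2 w3
```

```text
[ 0.60166489 -0.01666864  0.30005949] [-68.52730704  89.7338347  -74.97046498] 2.25 [-2.4 -1.9 -3.6  2.4 -1.1  1.2 -0.4]
[ 0.60070292 -0.01332226  0.29966691] [-90.72522939  89.88504358 -96.90404319] 2.3 [-2.1 -1.3 -3.2  1.6 -1.1  0.3 -0.1]
w1 width 83.79384310160236 az 84.11646506969484 cam [0.60923367 0.06405692 0.4950444 ]
-80 [635.9 -73.4]
50 [649.3  55.9]
w2 width 81.52625729975513 az 84.42359692169872 cam [0.61188354 0.05724226 0.49492563]
-80 [634.6 -69. ]
50 [647.2  60.4]
w3 width 81.49264281172339 az 84.47666842617588 cam [0.61051029 0.05924585 0.49465223]
-80 [634.7 -68.2]
50 [647.2  61.2]
```

```bash
python3 - <<'E'
from h import *
crop("w3",280,0,420,250,2.4,"c3")
E
```

```text
(no output)
```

View pics/c3.png

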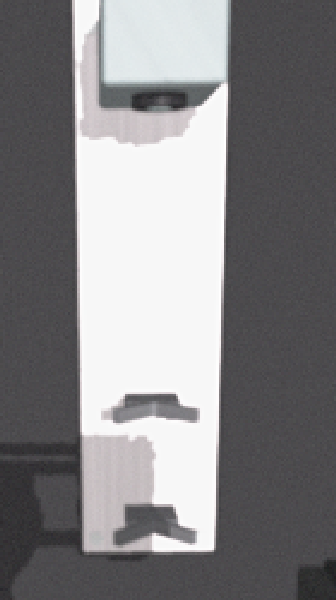

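```bash
sed -i 's/TH=np.radians(84.42)/TH=np.radians(84.45)/' h.py; python3 - <<'E'
from h import *
from cell import env
p,R,o=pose(env); print(p,o["qpos"].round(1))
plan(p,R,np.array([0.44,-0.41,0.28]),orient(20,1),16,2)
E
```

```text
[ 0.60070292 -0.01332226  0.29966691] [-30.4  11.7  34.9  81.2  -6.5  89.1  -2.1]
[[[0.03,-0.64,-0.18],[-0.0,0.0,0.037]],[[-0.02,-0.64,-0.18],[-0.0,0.0,0.037]],[[-0.07,-0.64,-0.18],[-0.0,0.0,0.037]],[[-0.12,-0.63,-0.18],[-0.0,0.0,0.037]],[[-0.17,-0.62,-0.18],[-0.0,0.0,0.037]],[[-0.21,-0.61,-0.18],[-0.0,0.0,0.037]],[[-0.26,-0.59,-0.18],[-0.0,0.0,0.037]],[[-0.3,-0.57,-0.19],[-0.0,0.0,0.037]],[[-0.35,-0.54,-0.18],[-0.0,0.0,0.037]],[[-0.39,-0.52,-0.19],[-0.0,0.0,0.037]],[[-0.43,-0.48,-0.18],[-0.0,0.0,0.037]],[[-0.46,-0.45,-0.19],[-0.0,0.0,0.037]],[[-0.5,-0.41,-0.18],[-0.0,0.0,0.037]],[[-0.53,-0.37,-0.19],[-0.0,0.0,0.037]],[[-0.55,-0.33,-0.18],[-0.0,0.0,0.037]],[[-0.58,-0.29,-0.19],[-0.0,0.0,0.037]]]
end err mm [-0.14 -0.14  0.13] deg 1.12 max 0.64 deg/row 4.4399999999999995
```

Request:
drive_tool(increments=[[[0.03, -0.64, -0.18], [0, 0, 0.037]], [[-0.02, -0.64, -0.18], [0, 0, 0.037]], [[-0.07, -0.64, -0.18], [0, 0, 0.037]], [[-0.12, -0.63, -0.18], [0, 0, 0.037]], [[-0.17, -0.62, -0.18], [0, 0, 0.037]], [[-0.21, -0.61, -0.18], [0, 0, 0.037]], [[-0.26, -0.59, -0.18], [0, 0, 0.037]], [[-0.3, -0.57, -0.19], [0, 0, 0.037]]])

```text
time_s: 3.1
tool_pos: [0.5215, -0.2076, 0.2904]
tool_rot: [89.8, 54.2, 84.1]
force: [0.8, -0.1, 0.4]
grip_width: 0.0868
```

```bash
python3 - <<'E'
from h import *
from cell import env
p,R,o=pose(env); print(p,o["qpos"].round(1),R.as_matrix().round(2))
E
```

```text
[ 0.52149881 -0.20755658  0.29037762] [  7.5  23.6  43.6  80.1 -41.9 107.8  42.6] [[ 0.06  0.08  1.  ]
 [ 0.58  0.81 -0.1 ]
 [-0.81  0.58  0.  ]]
```

Request:
drive_tool(increments=[[[-0.35, -0.54, -0.18], [0, 0, 0.037]], [[-0.39, -0.52, -0.19], [0, 0, 0.037]], [[-0.43, -0.48, -0.18], [0, 0, 0.037]], [[-0.46, -0.45, -0.19], [0, 0, 0.037]], [[-0.5, -0.41, -0.18], [0, 0, 0.037]], [[-0.53, -0.37, -0.19], [0, 0, 0.037]], [[-0.55, -0.33, -0.18], [0, 0, 0.037]], [[-0.58, -0.29, -0.19], [0, 0, 0.037]]])

```text
time_s: 3.9
tool_pos: [0.472, -0.3296, 0.2607]
tool_rot: [94.5, 29.3, 88.5]
force: [1.7, 0.6, -2.9]
grip_width: 0.0871
```

```bash
python3 - <<'E'
from h import *
from cell import env
p,R,o=pose(env); print(p,o["qpos"].round(1),R.as_matrix().round(2))
E
```

```text
[ 0.47204174 -0.32962707  0.26071475] [ 71.2  48.1 -33.5  59.4 -23.4 117.6  28.5] [[ 0.02  0.09  1.  ]
 [ 0.87  0.49 -0.06]
 [-0.49  0.87 -0.07]]
```

```bash
cat >> h.py <<'E'
def dirv(az): a=np.radians(az); return np.array([np.cos(a),np.sin(a),0])
E
python3 - <<'E'
from h import *
from cell import env
p,R,o=pose(env)
plan(p,R,np.array([0.345,-0.355,0.25]),orient(20,1,dirv(40)),10,2)
E
```

```text
[[[-0.05,-0.08,-0.31],[0.013,-0.036,0.009]],[[-0.07,-0.09,-0.3],[0.013,-0.036,0.009]],[[-0.1,-0.1,-0.29],[0.013,-0.036,0.009]],[[-0.12,-0.1,-0.28],[0.013,-0.036,0.009]],[[-0.15,-0.11,-0.27],[0.013,-0.036,0.009]],[[-0.17,-0.11,-0.26],[0.013,-0.036,0.009]],[[-0.19,-0.12,-0.24],[0.013,-0.036,0.009]],[[-0.21,-0.12,-0.22],[0.013,-0.036,0.009]],[[-0.22,-0.12,-0.2],[0.013,-0.036,0.009]],[[-0.24,-0.12,-0.19],[0.013,-0.036,0.009]]]
end err mm [-0.02  0.06 -0.18] deg 0.69 max 0.31 deg/row 4.718304780321
```

Request:
drive_tool(increments=[[[-0.05, -0.08, -0.31], [0.013, -0.036, 0.009]], [[-0.07, -0.09, -0.3], [0.013, -0.036, 0.009]], [[-0.1, -0.1, -0.29], [0.013, -0.036, 0.009]], [[-0.12, -0.1, -0.28], [0.013, -0.036, 0.009]], [[-0.15, -0.11, -0.27], [0.013, -0.036, 0.009]], [[-0.17, -0.11, -0.26], [0.013, -0.036, 0.009]], [[-0.19, -0.12, -0.24], [0.013, -0.036, 0.009]], [[-0.21, -0.12, -0.22], [0.013, -0.036, 0.009]], [[-0.22, -0.12, -0.2], [0.013, -0.036, 0.009]], [[-0.24, -0.12, -0.19], [0.013, -0.036, 0.009]]])

```text
time_s: 4.9
tool_pos: [0.3456, -0.3534, 0.2493]
tool_rot: [90.0, 19.6, 40.6]
force: [-0.6, -0.2, 1.0]
grip_width: 0.0871
```

```bash
python3 - <<'E'
from h import *
from cell import env
p,R,o=pose(env); print(p,o["qpos"].round(1),R.as_matrix().round(2))
plan(p,R,np.array([0.345,-0.355,0.25]),orient(20,1,dirv(40)),6,2)
E
```

```text
[ 0.34563528 -0.35341234  0.24932697] [105.   25.8 -28.1 101.4 -47.3  96.1  39. ] [[ 0.72  0.26  0.65]
 [ 0.61  0.22 -0.76]
 [-0.34  0.94 -0.  ]]
[[[-0.01,0.0,0.0],[0.0,-0.001,-0.001]],[[-0.01,0.0,0.0],[0.0,-0.001,-0.001]],[[-0.01,0.0,0.0],[0.0,-0.001,-0.001]],[[-0.0,0.0,0.01],[0.0,-0.001,-0.001]],[[-0.01,0.0,0.0],[0.0,-0.001,-0.001]],[[-0.0,0.0,0.01],[0.0,-0.001,-0.001]]]
end err mm [ 0.    0.   -0.13] deg 0.4 max 0.01 deg/row 0.16970562748477142
```

```bash
python3 - <<'E'
from h import *
from cell import env
d=snap(env,"wrist","w4"); p,R,o=pose(env); print(p,o["joint_velocities"].round(1))
for X in ([.451,-.2655,.13],[.451,-.2655,0]): print(proj(d,X))
E
```

```text
[ 0.34153012 -0.35362455  0.24744606] [-2.1  2.8 -0.3 -4.4  3.5  0.3 -2.4]
[[316.77106592 231.37700445]]
[[316.51836973 306.72135491]]
```

View pics/w4.png

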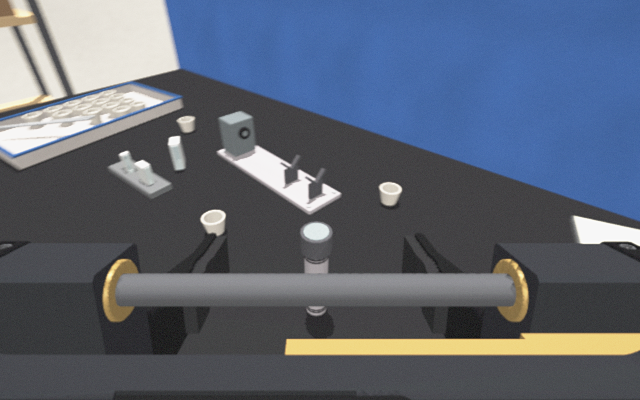

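```bash
python3 - <<'E'
from h import *
from cell import env
p,R,o=pose(env)
t=orient(20,1,dirv(40)); pre=np.array([.388,-.3185,.0535])
plan(p,R,pre,t,9,2)
plan(pre,t,np.array([.4647,-.254,.0535]),t,8,2)
E
```

```text
[[[0.33,-0.45,0.01],[-0.0,-0.0,-0.0]],[[0.33,-0.45,0.01],[-0.0,-0.0,-0.0]],[[0.33,-0.45,0.01],[-0.0,-0.0,-0.0]],[[0.33,-0.45,0.01],[-0.0,-0.0,-0.0]],[[0.34,-0.46,0.01],[-0.0,-0.0,-0.0]],[[0.33,-0.45,0.01],[-0.0,-0.0,-0.0]],[[0.34,-0.46,0.02],[-0.0,-0.0,-0.0]],[[0.33,-0.45,0.01],[-0.0,-0.0,-0.0]],[[0.34,-0.46,0.02],[-0.0,-0.0,-0.0]]]
end err mm [ 0.09 -0.1  -0.11] deg 0.52 max 0.46 deg/row 0.0
[[[0.29,0.11,-0.0],[0.0,0.0,0.0]],[[0.29,0.11,-0.0],[0.0,0.0,0.0]],[[0.3,0.11,-0.0],[0.0,0.0,0.0]],[[0.29,0.11,-0.0],[0.0,0.0,0.0]],[[0.3,0.1,-0.0],[0.0,0.0,0.0]],[[0.29,0.11,-0.0],[0.0,0.0,0.0]],[[0.3,0.1,-0.0],[0.0,0.0,0.0]],[[0.29,0.11,-0.0],[0.0,0.0,0.0]]]
end err mm [-0.02 -0.16  0.18] deg 0.0 max 0.3 deg/row 0.0
```

Request:
drive_tool(increments=[[[0.33, -0.45, 0.01], [0, 0, 0]], [[0.33, -0.45, 0.01], [0, 0, 0]], [[0.33, -0.45, 0.01], [0, 0, 0]], [[0.33, -0.45, 0.01], [0, 0, 0]], [[0.34, -0.46, 0.01], [0, 0, 0]], [[0.33, -0.45, 0.01], [0, 0, 0]], [[0.34, -0.46, 0.02], [0, 0, 0]], [[0.33, -0.45, 0.01], [0, 0, 0]], [[0.34, -0.46, 0.02], [0, 0, 0]], [[0, 0, 0], [0, 0, 0]]])

```text
time_s: 5.95
tool_pos: [0.3932, -0.3164, 0.054]
tool_rot: [90.3, 19.5, 41.0]
force: [-0.4, 0.7, 0.4]
grip_width: 0.0872
```

```bash
python3 - <<'E'
from h import *
from cell import env
d=snap(env,"wrist","w5");p,R,o=pose(env); print(p,o["qpos"].round(1),R.as_matrix().round(2))
t=orient(20,1,dirv(40))
for X in ([.451,-.2655,.13],[.451,-.2655,0.104]): print(proj(d,X))
plan(p,R,np.array([.4647,-.254,.0535]),t,8,2)
E
```

```text
[ 0.39320693 -0.31763157  0.05542311] [ 99.1  41.9 -26.7 107.1 -44.3  78.1  51.2] [[ 0.71  0.25  0.65]
 [ 0.62  0.22 -0.76]
 [-0.33  0.94 -0.  ]]
[[313.64169692  61.18286797]]
[[313.87747982 100.84549984]]
[[[0.28,0.09,-0.0],[0.0,-0.001,-0.001]],[[0.28,0.1,-0.01],[0.0,-0.001,-0.001]],[[0.28,0.1,-0.01],[0.0,-0.001,-0.001]],[[0.29,0.09,-0.01],[0.0,-0.001,-0.001]],[[0.28,0.1,-0.0],[0.0,-0.001,-0.001]],[[0.29,0.1,-0.01],[0.0,-0.001,-0.001]],[[0.28,0.09,-0.01],[0.0,-0.001,-0.001]],[[0.29,0.1,-0.0],[0.0,-0.001,-0.001]]]
end err mm [ 0.19  0.04 -0.05] deg 0.5 max 0.29 deg/row 0.16970562748477142
```

View pics/w5.png

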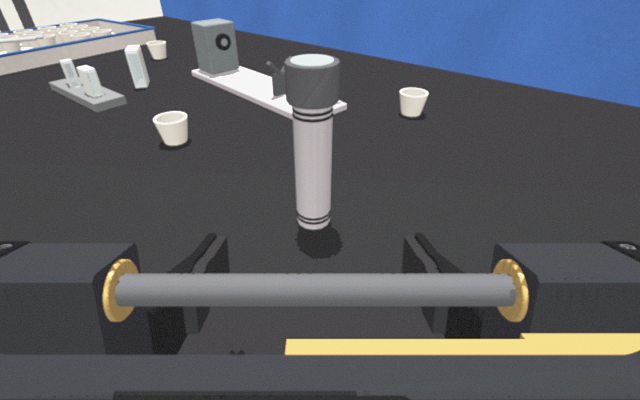

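Lens at (313,62) as predicted (313.6,61); lamp centred between the fingers. Move in and close.

Request:
drive_tool(increments=[[[0.28, 0.1, 0], [0, -0.001, -0.001]], [[0.28, 0.1, -0.01], [0, -0.001, -0.001]], [[0.29, 0.1, -0.01], [0, -0.001, -0.001]], [[0.28, 0.1, -0.01], [0, -0.001, -0.001]], [[0.28, 0.1, 0], [0, -0.001, -0.001]], [[0.29, 0.1, -0.01], [0, -0.001, -0.001]], [[0.28, 0.09, -0.01], [0, -0.001, -0.001]], [[0.28, 0.09, 0], [0, -0.001, -0.001]], [[0, 0, 0], [0, 0, 0]], [[0, 0, 0], [0, 0, 0]]])

```text
time_s: 7.0
tool_pos: [0.4643, -0.2562, 0.0536]
tool_rot: [89.7, 20.6, 39.7]
force: [0.5, -0.5, 0.5]
grip_width: 0.087
```

Request:
drive_tool(increments=[[[0, 0, 0], [0, 0, 0]], [[0, 0, 0], [0, 0, 0]], [[0, 0, 0], [0, 0, 0]], [[0, 0, 0], [0, 0, 0]], [[0, 0, 0], [0, 0, 0]], [[0, 0, 0], [0, 0, 0]]], hand=-1, squeeze=25)

```text
time_s: 7.6
tool_pos: [0.4642, -0.2563, 0.0537]
tool_rot: [89.7, 20.6, 39.6]
force: [-0.3, 0.3, 0.1]
grip_width: 0.0473
```

```bash
python3 - <<'E'
from h import *
from cell import env
d=snap(env,"wrist","w6");p,R,o=pose(env); print(p,o["qpos"].round(1),o["grip_width"],o["force"],o["tool_rot"])
E
```

```text
[ 0.46416885 -0.25634515  0.05365138] [ 95.1  39.  -31.2 114.  -50.7  68.4  51.5] 0.043011364807513365 [-0.29408896 -0.47825633 -0.17259134] [89.68431914 20.58456415 39.6335768 ]
```

View pics/w6.png

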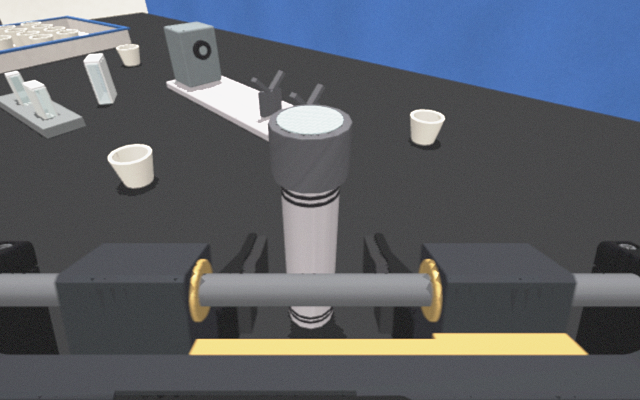

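Request:
drive_tool(increments=[[[0, 0, 0], [0, 0, 0]], [[0, 0, 0], [0, 0, 0]], [[0, 0, 0], [0, 0, 0]], [[0, 0, 0], [0, 0, 0]]])

```text
time_s: 8.05
tool_pos: [0.4642, -0.2562, 0.0537]
tool_rot: [89.7, 20.6, 39.6]
force: [0.3, -0.4, 0.4]
grip_width: 0.0113
```

```bash
python3 - <<'E'
from h import *
from cell import env
p,R,o=pose(env); print(p,o["grip_width"],o["force"],o["tool_rot"])
# lift 200 mm straight up, while moving slightly outward
t=R
plan(p,R,p+np.array([0,0,.20]),R,9,2)
E
```

```text
[ 0.46417517 -0.25620651  0.05367653] 0.011281729234964417 [ 0.26916736 -0.38581575  0.44723767] [89.68895355 20.58086202 39.64644157]
[[[-0.2,0.52,0.0],[0.0,0.0,0.0]],[[-0.19,0.52,0.0],[0.0,0.0,0.0]],[[-0.2,0.52,0.0],[0.0,0.0,0.0]],[[-0.19,0.52,0.0],[0.0,0.0,0.0]],[[-0.2,0.52,0.01],[0.0,0.0,0.0]],[[-0.19,0.52,0.0],[0.0,0.0,0.0]],[[-0.2,0.52,0.01],[0.0,0.0,0.0]],[[-0.19,0.52,0.0],[0.0,0.0,0.0]],[[-0.2,0.52,0.01],[0.0,0.0,0.0]]]
end err mm [ 0.04 -0.2   0.  ] deg 0.0 max 0.52 deg/row 0.0
```

```bash
python3 - <<'E'
from h import *
from cell import env
d=snap(env,"wrist","w7");d=snap(env,"side","s7");snap(env,"top","t7");print(env.get_obs()["grip_width"])
E
python3 -c "
from h import *
crop('s7',330,100,640,300,2.5,'c7')"
```

```text
0.002766557157793467
```

View pics/w7.png

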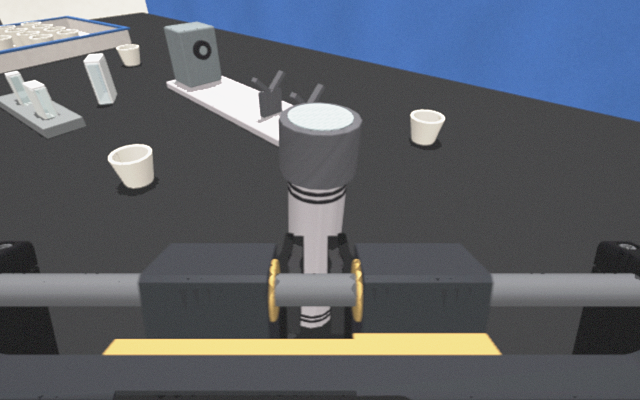

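View pics/c7.png

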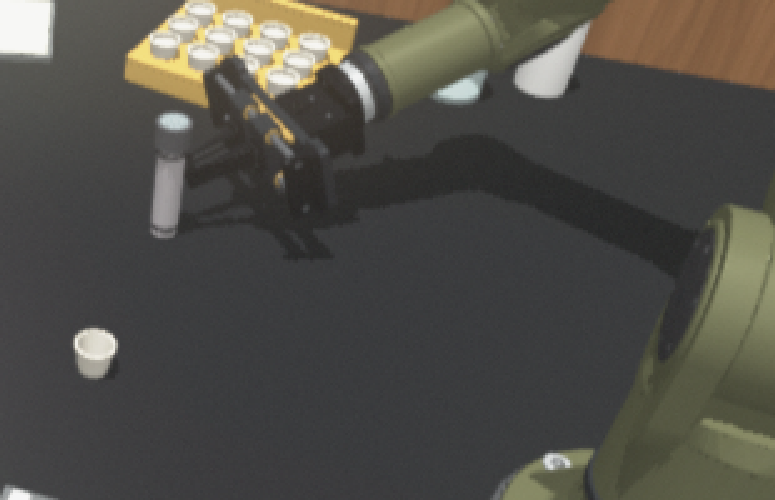

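View pics/t7.png

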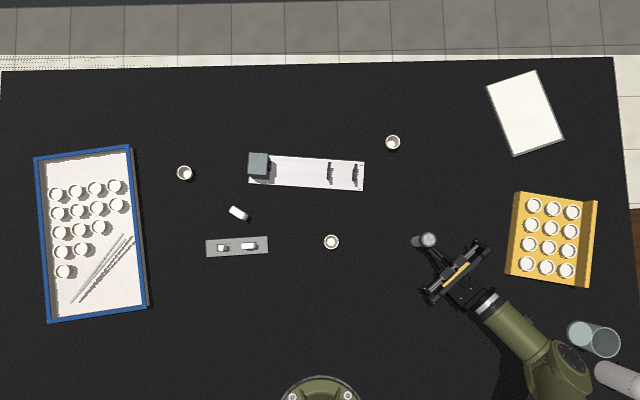

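```bash
python3 - <<'E'
from h import *
from cell import env
p,R,o=pose(env)
X=R.apply([[0,0,0],[-.019,0,0],[-.07,0,0],[-.07,0,.095],[-.07,0,-.095]])+p
for n in ("w6","w7","s7","t7"): print(n,proj(load(n),X).round(1).tolist())
for n,m in (("w6",(311,122)),("w7",(320,118)),("t7",(429,240))): print(n,plane(load(n),m,.13))
crop('t7',400,210,510,320,5,'c8')
E
```

```text
w6 [[315.0, 230.9], [315.0, 243.8], [314.9, 295.3], [555.3, 295.5], [74.6, 295.2]]
w7 [[315.2, 231.0], [315.2, 243.9], [315.1, 295.5], [555.6, 295.7], [74.8, 295.3]]
s7 [[391.3, 175.6], [398.1, 172.3], [416.4, 163.4], [400.2, 143.8], [434.7, 185.4]]
t7 [[416.5, 236.0], [422.0, 241.3], [437.2, 256.0], [465.3, 230.3], [408.8, 282.0]]
w6 [[ 0.44944783 -0.26584232  0.13      ]]
w7 [[ 0.45501981 -0.26603457  0.13      ]]
t7 [[ 0.45369593 -0.26473846  0.13      ]]
```

View pics/c8.png

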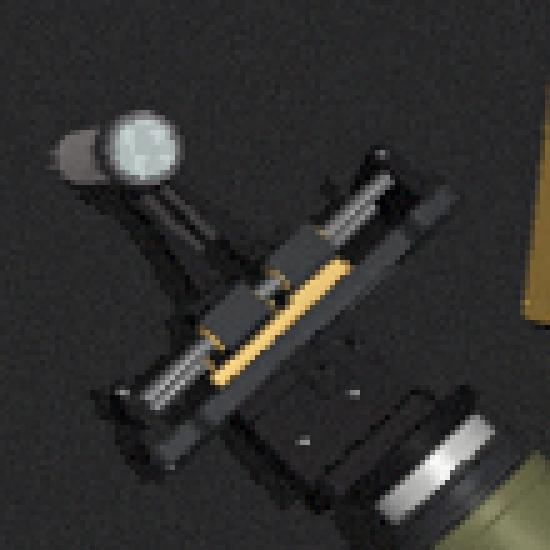

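```bash
python3 - <<'E'
from h import *
for n in ("s7",): print(proj(load(n),[[.455,-.266,.13],[.455,-.266,0],[.451,-.2655,0]]))
print(proj(load("w7"),[[.455,-.266,.13],[.455,-.266,0.005]]))
crop('w7',240,90,400,350,2.3,'c9'); crop('s7',380,130,480,210,6,'c10')
E
```

```text
[[399.78521427 148.60430664]
 [393.3251932  191.26223576]
 [394.77908964 191.74944005]]
[[319.90792909 117.99283407]
 [317.24323935 302.08531831]]
```

View pics/c9.png

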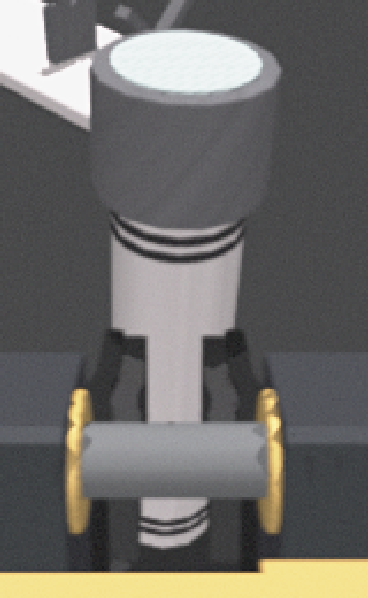

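View pics/c10.png

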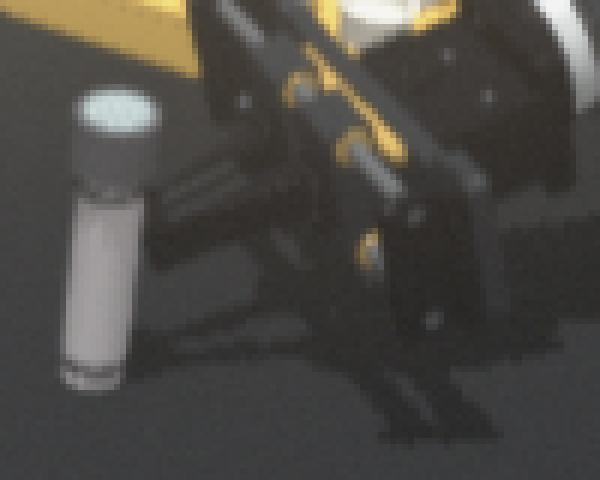

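```bash
cat >> h.py <<'E'
def tri(obs):
    A=np.zeros((3,3));b=np.zeros(3)
    for d,uv in obs:
        o,v=ray(d,uv); v=v[0]/np.linalg.norm(v[0]); M=np.eye(3)-np.outer(v,v); A+=M; b+=M@o
    X=np.linalg.solve(A,b); return X,[np.linalg.norm(proj(d,X)[0]-uv).round(1) for d,uv in obs]
E
python3 - <<'E'
from h import *
T,S,W4,W5,W7,S7,T7=[load(n) for n in("top0","side0","w4","w5","w7","s7","t7")]
print("lens top/side",tri([(T,(429,241.3)),(S,(401.2,149))]))
print("lens all",tri([(T,(429,241.3)),(S,(401.2,149)),(W5,(312.5,62.5)),(W4,(316.5,232))]))
print("lens w4 w5",tri([(W5,(312.5,62.5)),(W4,(316.5,232))]))
print("w5 proj z 0,.13", proj(W5,[[.451,-.2655,0],[.451,-.2655,.104],[.451,-.2655,.13]]))
print("w4 tail", plane(W4,(316,312),0),"w5 tail",plane(W5,(313,223),0.),"w7 tail",plane(W7,(315,322),0),"s0",plane(S,(396,192),0))
E
```

```text
lens top/side (array([ 0.45092295, -0.26422455,  0.13095094]), [np.float64(0.1), np.float64(0.1)])
lens all (array([ 0.45083029, -0.26511395,  0.1294701 ]), [np.float64(0.2), np.float64(0.4), np.float64(0.7), np.float64(0.3)])
lens w4 w5 (array([ 0.45052858, -0.26522649,  0.12924487]), [np.float64(0.3), np.float64(0.2)])
w5 proj z 0,.13 [[314.58498064 219.85898487]
 [313.87747982 100.84549984]
 [313.64169692  61.18286797]]
w4 tail [[ 0.44432474 -0.27030516  0.        ]] w5 tail [[ 4.46965390e-01 -2.67238485e-01 -2.77555756e-17]] w7 tail [[ 0.44559412 -0.27201389  0.        ]] s0 [[ 0.44782212 -0.26573599  0.        ]]
```

Request:
drive_tool(increments=[[[-0.25, 0, 0], [0, 0, 0]], [[-0.25, 0, 0], [0, 0, 0]], [[-0.25, 0, 0], [0, 0, 0]], [[-0.25, 0, 0], [0, 0, 0]], [[-0.25, 0, 0], [0, 0, 0]], [[-0.25, 0, 0], [0, 0, 0]], [[-0.25, 0, 0], [0, 0, 0]]])

```text
time_s: 8.9
tool_pos: [0.413, -0.2987, 0.0786]
tool_rot: [89.7, 20.6, 39.6]
force: [0.6, -0.3, 0.1]
grip_width: 0.0005
```

```bash
python3 - <<'E'
from h import *
from cell import env
for c,n in (("wrist","w8"),("side","s8"),("top","t8")): snap(env,c,n)
p,R,o=pose(env);print(p,o["grip_width"],o["tool_rot"])
X=R.apply([[0,0,0],[-.019,0,0],[-.07,0,0]])+p
for n in ("w8","s8","t8"): print(n,proj(load(n),X).round(1).tolist())
crop('t8',400,210,510,320,5,'c8'); crop('s8',380,130,480,210,7,'c10')
E
```

```text
[ 0.41336596 -0.29903925  0.07829904] 0.00047713221724893045 [89.65482062 20.61997698 39.55295578]
w8 [[315.9, 231.2], [315.9, 244.2], [315.9, 295.7]]
s8 [[416.6, 163.2], [423.5, 159.9], [441.7, 151.1]]
t8 [[437.6, 256.1], [443.5, 261.8], [459.6, 277.4]]
```

View pics/c8.png

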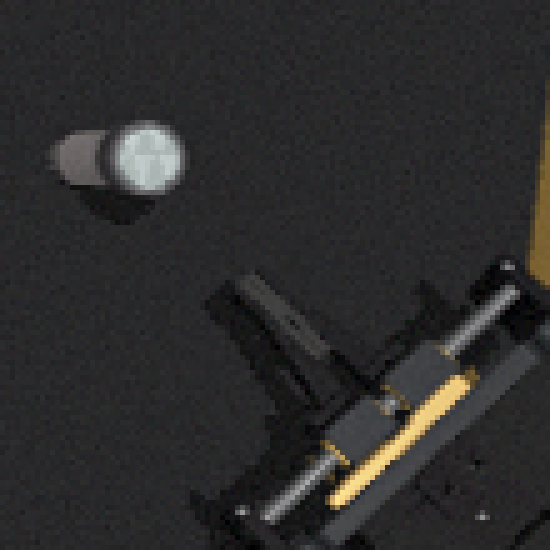

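View pics/c10.png

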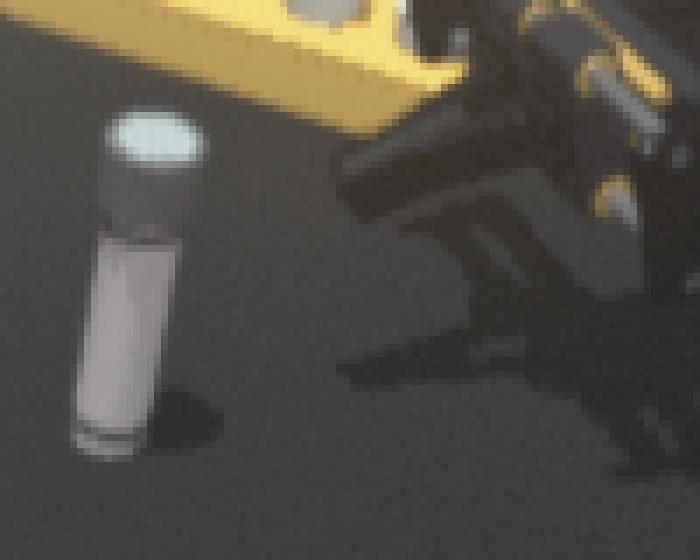

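View pics/w8.png

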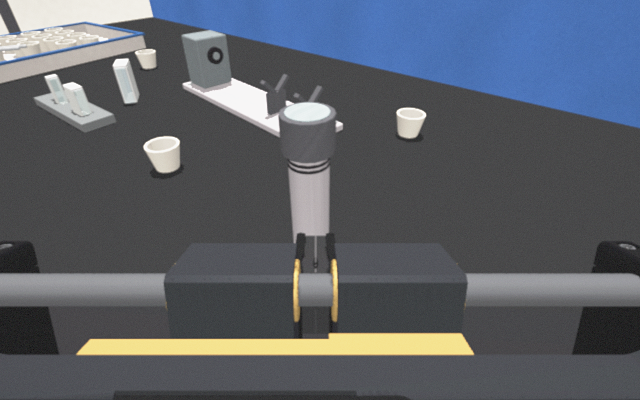

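```bash
python3 - <<'E'
from h import *
from cell import env
p,R,o=pose(env)
X,e=tri([(load("t8"),(449,264.6)),(load("s8"),(428.8,156))]); print(X,e,R.inv().apply(X-p))
T=load("t8");S=load("s8")
# lens now
print("lens",tri([(T,(400+147/5,210+158/5)),(S,(380+155/7,130+138/7))]))
# start image: tool-down gripper at start in top0 & side
T0=load("top0"); from scipy.spatial.transform import Rotation as Q
p0=np.array([0.18627,0.62208,0.18884]); R0=Q.from_euler("xyz",[-175.79,89.89,-102.45],degrees=True)
print(proj(T0,R0.apply([[0,0,0],[-.07,0,0.095],[-.07,0,-.095]])+p0))
crop("top0",40,330,200,400,4,"c11")
E
```

```text
[ 0.39136542 -0.32130277  0.09238239] [np.float64(0.7), np.float64(0.7)] [-0.03410517  0.00219541  0.00316952]
lens (array([ 0.44946229, -0.26609835,  0.12824062]), [np.float64(0.2), np.float64(0.2)])
[[ 23.15472051 380.62560027]
 [-49.64366624 380.09081641]
 [ 44.49742546 406.44247129]]
```

View pics/c11.png

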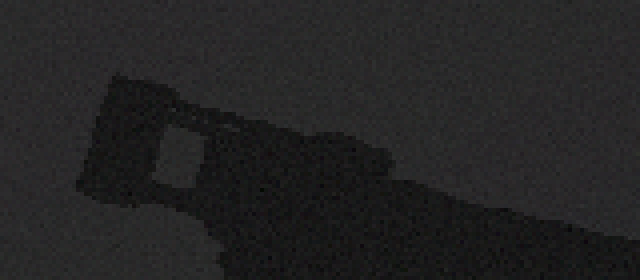

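```bash
cat >> h.py <<'E'
OFF=0.034   # true tip behind reported TCP
GP=OFF+.019
E
python3 - <<'E'
from h import *
from cell import env
p,R,o=pose(env)
t=orient(20,1,dirv(40)); x=t.apply([1,0,0])
tgt=np.array([.450,-.2655,.060])+GP*x; pre=p.copy(); s=(tgt-p)@dirv(40); pre=tgt-dirv(40)*s
print(tgt,pre,p)
plan(p,R,pre,t,5,2)
plan(pre,t,tgt,t,9,2)
E
```

```text
[ 0.48815185 -0.23348679  0.04187293] [ 0.41198741 -0.29739635  0.04187293] [ 0.41336596 -0.29903925  0.07829904]
[[[0.06,-0.17,-0.01],[0.0,0.001,0.001]],[[0.06,-0.17,-0.01],[0.0,0.001,0.001]],[[0.07,-0.17,-0.01],[0.0,0.001,0.001]],[[0.06,-0.17,-0.01],[0.0,0.001,0.001]],[[0.07,-0.17,-0.02],[0.0,0.001,0.001]]]
end err mm [0.06 0.18 0.09] deg 0.26 max 0.17 deg/row 0.16970562748477142
[[[0.26,0.09,0.0],[0.0,0.0,0.0]],[[0.26,0.1,0.0],[0.0,0.0,0.0]],[[0.26,0.09,-0.0],[0.0,0.0,0.0]],[[0.26,0.1,-0.0],[0.0,0.0,0.0]],[[0.26,0.09,-0.0],[0.0,0.0,0.0]],[[0.26,0.1,-0.0],[0.0,0.0,0.0]],[[0.26,0.09,-0.0],[0.0,0.0,0.0]],[[0.26,0.1,-0.0],[0.0,0.0,0.0]],[[0.26,0.09,-0.0],[0.0,0.0,0.0]]]
end err mm [ 0.12  0.1  -0.06] deg 0.0 max 0.26 deg/row 0.0
```

Request:
drive_tool(increments=[[[0.06, -0.17, -0.01], [0, 0.001, 0.001]], [[0.06, -0.17, -0.01], [0, 0.001, 0.001]], [[0.07, -0.17, -0.01], [0, 0.001, 0.001]], [[0.06, -0.17, -0.01], [0, 0.001, 0.001]], [[0.07, -0.17, -0.02], [0, 0.001, 0.001]], [[0, 0, 0], [0, 0, 0]]], hand=0.6)

```text
time_s: 9.65
tool_pos: [0.4122, -0.2955, 0.0408]
tool_rot: [90.0, 19.9, 40.3]
force: [-0.7, -0.3, -0.1]
grip_width: 0.0405
```

Request:
drive_tool(increments=[[[0.26, 0.1, 0], [0, 0, 0]], [[0.26, 0.09, 0], [0, 0, 0]], [[0.26, 0.1, 0], [0, 0, 0]], [[0.26, 0.09, 0], [0, 0, 0]]])

```text
time_s: 10.05
tool_pos: [0.4472, -0.2664, 0.0425]
tool_rot: [89.9, 20.0, 40.3]
force: [0.0, -0.5, -0.7]
grip_width: 0.0677
```

```bash
python3 - <<'E'
from h import *
from cell import env
d=snap(env,"wrist","w9")
p,R,o=pose(env);print(p,o["grip_width"],o["tool_rot"],o["force"],o["qpos"].round(1))
t=orient(20,1,dirv(40)); x=t.apply([1,0,0])
tgt=np.array([.450,-.2655,.060])+GP*x
plan(p,R,tgt,t,7,2)
E
```

```text
[ 0.44817775 -0.2642807   0.04298436] 0.06818086114141969 [89.89675048 19.88414543 40.4987783 ] [ 0.49478744  1.34862881 -0.24229939] [ 95.8  41.2 -30.  112.6 -48.7  70.1  52.4]
[[[0.17,0.06,0.01],[0.0,-0.001,-0.0]],[[0.17,0.06,0.01],[0.0,-0.001,-0.0]],[[0.17,0.06,0.01],[0.0,-0.001,-0.0]],[[0.17,0.06,0.01],[0.0,-0.001,-0.0]],[[0.17,0.05,0.01],[0.0,-0.001,-0.0]],[[0.17,0.06,0.0],[0.0,-0.001,-0.0]],[[0.17,0.05,0.01],[0.0,-0.001,-0.0]]]
end err mm [-0.07 -0.23 -0.02] deg 0.48 max 0.17 deg/row 0.12
```

View pics/w9.png

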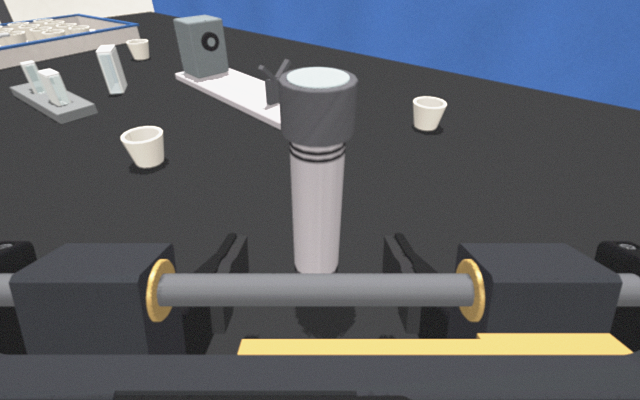

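Lamp (318, 80–270) stands upright and centred between the fingers. Continue in and close.

Request:
drive_tool(increments=[[[0.17, 0.06, 0.01], [0, -0.001, 0]], [[0.17, 0.06, 0.01], [0, -0.001, 0]], [[0.17, 0.06, 0.01], [0, -0.001, 0]], [[0.17, 0.06, 0.01], [0, -0.001, 0]], [[0.17, 0.05, 0.01], [0, -0.001, 0]], [[0.17, 0.06, 0], [0, -0.001, 0]], [[0.17, 0.05, 0.01], [0, -0.001, 0]], [[0, 0, 0], [0, 0, 0]]])

```text
time_s: 10.9
tool_pos: [0.4868, -0.2358, 0.0411]
tool_rot: [89.6, 19.9, 39.5]
force: [0.1, 0.2, 0.2]
grip_width: 0.0695
```

Request:
drive_tool(increments=[[[0, 0, 0], [0, 0, 0]], [[0, 0, 0], [0, 0, 0]], [[0, 0, 0], [0, 0, 0]], [[0, 0, 0], [0, 0, 0]], [[0, 0, 0], [0, 0, 0]], [[0, 0, 0], [0, 0, 0]], [[0, 0, 0], [0, 0, 0]], [[0, 0, 0], [0, 0, 0]]], hand=-1, squeeze=25)

```text
time_s: 11.7
tool_pos: [0.4862, -0.2372, 0.0407]
tool_rot: [89.6, 20.0, 39.4]
force: [-0.4, -0.0, 0.5]
grip_width: 0.0271
```

```bash
python3 - <<'E'
from h import *
from cell import env
d=snap(env,"wrist","w10");snap(env,"side","s10")
p,R,o=pose(env);print(p,o["grip_width"],o["tool_rot"],o["force"],o["qpos"].round(1))
crop('s10',360,110,480,220,6,'c10')
plan(p,R,p+np.array([0,0,.2]),R,8,2)
E
```

```text
[ 0.48616765 -0.23713651  0.04072976] 0.027156004790528588 [89.60521207 19.98548293 39.39066872] [ 0.7913066  -0.57586009  0.67055479] [ 93.7  40.9 -32.5 115.2 -52.6  64.9  53. ]
[[[-0.21,0.59,0.0],[0.0,0.0,0.0]],[[-0.21,0.59,0.0],[0.0,0.0,0.0]],[[-0.21,0.59,0.01],[0.0,0.0,0.0]],[[-0.22,0.59,0.0],[0.0,0.0,0.0]],[[-0.21,0.58,0.01],[0.0,0.0,0.0]],[[-0.22,0.59,0.0],[0.0,0.0,0.0]],[[-0.21,0.58,0.01],[0.0,0.0,0.0]],[[-0.22,0.59,0.0],[0.0,0.0,0.0]]]
end err mm [-0.08  0.06  0.06] deg 0.0 max 0.59 deg/row 0.0
```

View pics/c10.png

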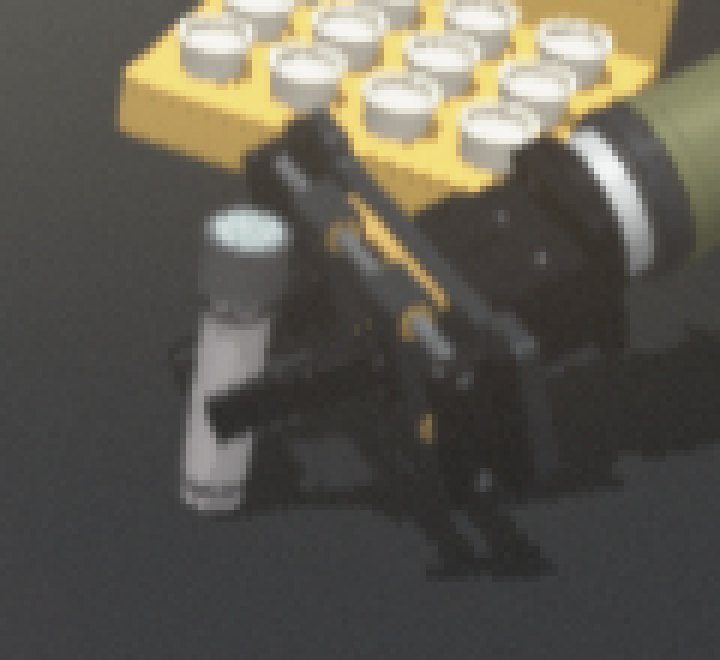

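View pics/w10.png

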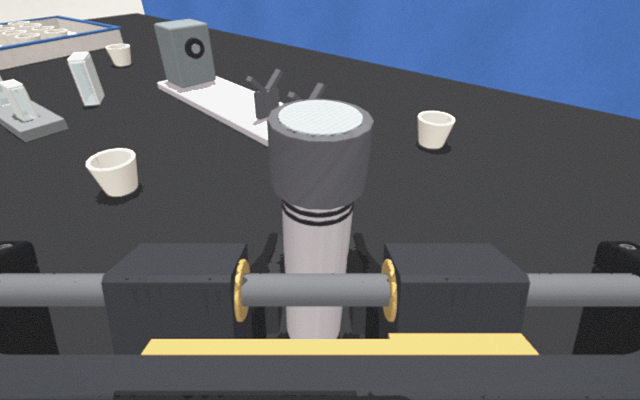

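Request:
drive_tool(increments=[[[-0.07, 0.2, 0], [0, 0, 0]], [[-0.15, 0.4, 0], [0, 0, 0]], [[-0.21, 0.59, 0], [0, 0, 0]], [[-0.21, 0.59, 0], [0, 0, 0]], [[-0.21, 0.59, 0], [0, 0, 0]], [[-0.21, 0.59, 0], [0, 0, 0]], [[-0.21, 0.59, 0], [0, 0, 0]], [[-0.15, 0.4, 0], [0, 0, 0]]], squeeze=35)

```text
time_s: 12.6
tool_pos: [0.4861, -0.2356, 0.2103]
tool_rot: [89.5, 20.1, 39.4]
force: [-0.7, -0.4, -1.2]
grip_width: 0.0273
```

```bash
python3 - <<'E'
from h import *
from cell import env
d=snap(env,"wrist","w11");
p,R,o=pose(env);print(p,o["grip_width"],o["tool_rot"],o["force"],o["qpos"].round(1))
# tilt to 90+20 in the same azimuth d, and move outward/forward
E
```

```text
[ 0.4867651  -0.23616797  0.21247051] 0.02734701046353074 [89.33772259 20.035668   39.3523225 ] [ 1.32861223 -1.35310726  0.2487548 ] [ 98.   21.2 -37.5 114.6 -57.2  77.7  39.5]
```

View pics/w11.png

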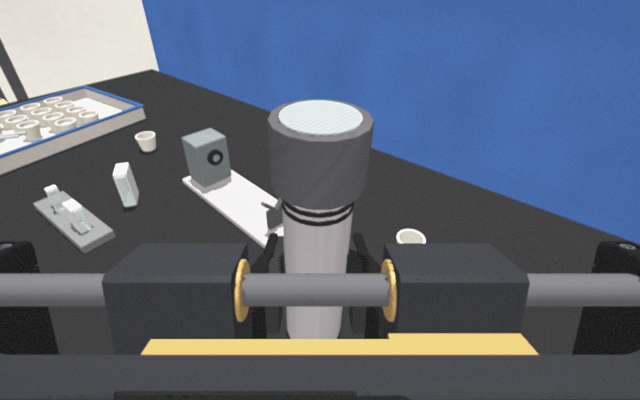

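```bash
python3 - <<'E'
from h import *
from cell import env
p,R,o=pose(env)
t1=orient(65,1,dirv(62)); p1=np.array([.56,-.16,.26])
plan(p,R,p1,t1,10,2)
E
```

```text
[[[0.21,0.2,-0.03],[-0.013,0.014,-0.037]],[[0.19,0.22,-0.02],[-0.013,0.014,-0.037]],[[0.17,0.23,-0.01],[-0.013,0.014,-0.037]],[[0.15,0.25,0.01],[-0.013,0.014,-0.037]],[[0.14,0.26,0.02],[-0.013,0.014,-0.037]],[[0.11,0.26,0.03],[-0.013,0.014,-0.037]],[[0.09,0.27,0.04],[-0.013,0.014,-0.037]],[[0.07,0.28,0.05],[-0.013,0.014,-0.037]],[[0.05,0.28,0.05],[-0.013,0.014,-0.037]],[[0.03,0.28,0.06],[-0.013,0.014,-0.037]]]
end err mm [-0.07  0.2  -0.15] deg 0.77 max 0.28 deg/row 4.996959075277683
```

Request:
drive_tool(increments=[[[0.21, 0.2, -0.03], [-0.013, 0.014, -0.037]], [[0.19, 0.22, -0.02], [-0.013, 0.014, -0.037]], [[0.17, 0.23, -0.01], [-0.013, 0.014, -0.037]], [[0.15, 0.25, 0.01], [-0.013, 0.014, -0.037]], [[0.14, 0.26, 0.02], [-0.013, 0.014, -0.037]], [[0.11, 0.26, 0.03], [-0.013, 0.014, -0.037]], [[0.09, 0.27, 0.04], [-0.013, 0.014, -0.037]], [[0.07, 0.28, 0.05], [-0.013, 0.014, -0.037]], [[0.05, 0.28, 0.05], [-0.013, 0.014, -0.037]], [[0.03, 0.28, 0.06], [-0.013, 0.014, -0.037]]])

```text
time_s: 13.65
tool_pos: [0.5589, -0.1595, 0.2561]
tool_rot: [89.0, 65.4, 61.0]
force: [-0.2, -0.3, -2.1]
grip_width: 0.0273
```

```bash
python3 - <<'E'
from h import *
from cell import env
p,R,o=pose(env);print(p,o["grip_width"],o["tool_rot"],o["qpos"].round(1),R.as_matrix().round(2))
t2=orient(110,1); G=np.array([.6348,-.0673,.13]); p2=G+GP*t2.apply([1,0,0]); print(p2)
plan(p,R,p2,t2,12,2)
E
```

```text
[ 0.55893398 -0.15949315  0.25605698] 0.02734358196559324 [88.96333017 65.36389838 60.99579044] [ 70.   11.8 -45.7  91.4 -16.5  79.   -0. ] [[ 0.2   0.42  0.88]
 [ 0.36  0.8  -0.47]
 [-0.91  0.42  0.01]]
[ 0.63304685 -0.08534209  0.08019629]
[[[0.42,0.04,0.06],[-0.016,0.001,-0.031]],[[0.42,0.06,0.06],[-0.016,0.001,-0.031]],[[0.41,0.09,0.07],[-0.016,0.001,-0.031]],[[0.41,0.11,0.07],[-0.016,0.001,-0.031]],[[0.4,0.13,0.08],[-0.016,0.001,-0.031]],[[0.39,0.16,0.08],[-0.016,0.001,-0.031]],[[0.38,0.18,0.09],[-0.016,0.001,-0.031]],[[0.36,0.2,0.09],[-0.016,0.001,-0.031]],[[0.35,0.22,0.1],[-0.016,0.001,-0.031]],[[0.33,0.24,0.11],[-0.016,0.001,-0.031]],[[0.32,0.25,0.12],[-0.016,0.001,-0.031]],[[0.3,0.27,0.14],[-0.016,0.001,-0.031]]]
end err mm [ 0.11 -0.22  0.  ] deg 0.68 max 0.42 deg/row 4.187982807987636
```

```bash
python3 - <<'E'
from h import *
from cell import env
p,R,o=pose(env)
t2=orient(110,1); G=np.array([.6348,-.0673,.15]); p2=G+GP*t2.apply([1,0,0]); print(p2)
plan(p,R,p2,t2,10,2)
E
```

```text
[ 0.63304685 -0.08534209  0.10019629]
[[[0.46,0.07,0.07],[-0.019,0.001,-0.037]],[[0.45,0.1,0.08],[-0.019,0.001,-0.037]],[[0.44,0.13,0.08],[-0.019,0.001,-0.037]],[[0.43,0.16,0.09],[-0.019,0.001,-0.037]],[[0.42,0.19,0.1],[-0.019,0.001,-0.037]],[[0.4,0.22,0.11],[-0.019,0.001,-0.037]],[[0.39,0.24,0.12],[-0.019,0.001,-0.037]],[[0.37,0.27,0.12],[-0.019,0.001,-0.037]],[[0.34,0.29,0.14],[-0.019,0.001,-0.037]],[[0.33,0.3,0.15],[-0.019,0.001,-0.037]]]
end err mm [ 0.   -0.07 -0.14] deg 0.52 max 0.46 deg/row 4.992634575051533
```

Request:
drive_tool(increments=[[[0.46, 0.07, 0.07], [-0.019, 0.001, -0.037]], [[0.45, 0.1, 0.08], [-0.019, 0.001, -0.037]], [[0.44, 0.13, 0.08], [-0.019, 0.001, -0.037]], [[0.43, 0.16, 0.09], [-0.019, 0.001, -0.037]], [[0.42, 0.19, 0.1], [-0.019, 0.001, -0.037]], [[0.4, 0.22, 0.11], [-0.019, 0.001, -0.037]], [[0.39, 0.24, 0.12], [-0.019, 0.001, -0.037]], [[0.37, 0.27, 0.12], [-0.019, 0.001, -0.037]], [[0.34, 0.29, 0.14], [-0.019, 0.001, -0.037]], [[0.33, 0.3, 0.15], [-0.019, 0.001, -0.037]]])

```text
time_s: 14.65
tool_pos: [0.6338, -0.0846, 0.0996]
tool_rot: [-89.6, 69.6, -95.4]
force: [0.1, -0.3, -1.6]
grip_width: 0.0272
```

Request:
drive_tool(increments=[[[0, 0, 0], [0, 0, 0]], [[0, 0, 0], [0, 0, 0]]])

```text
time_s: 14.85
tool_pos: [0.6331, -0.0839, 0.0993]
tool_rot: [-89.9, 69.8, -95.6]
force: [0.7, -1.9, -1.8]
grip_width: 0.027
```

```bash
python3 - <<'E'
from h import *
from cell import env
for c,n in (("wrist","w12"),("side","s12"),("top","t12")): snap(env,c,n)
p,R,o=pose(env);print(p,o["grip_width"],o["tool_rot"],o["qpos"].round(1),o["time_s"],o["force"]);print(R.as_matrix().round(3))
crop('s12',200,130,380,300,4,'c12');crop('t12',230,120,390,240,5,'c13')
E
```

```text
[ 0.63398635 -0.08751399  0.10157438] 0.027164804014974838 [-89.17299274  69.70981353 -95.28947843] [ 25.7  28.6 -43.   89.9  38.8  79.5 -32.1] 15.0 [ 0.9292051  -1.34699584 -1.73087617]
[[-0.032  0.101  0.994]
 [-0.345  0.933 -0.106]
 [-0.938 -0.347  0.005]]
```

View pics/c12.png

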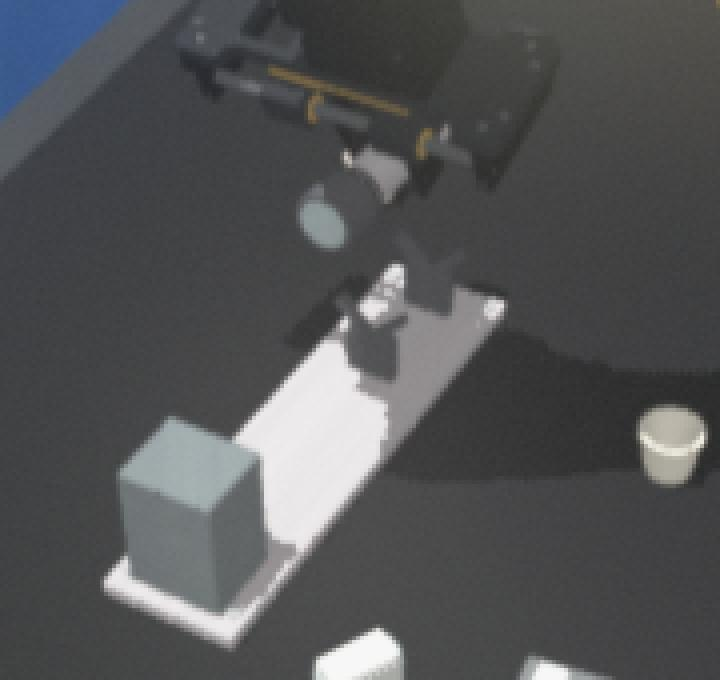

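View pics/c13.png

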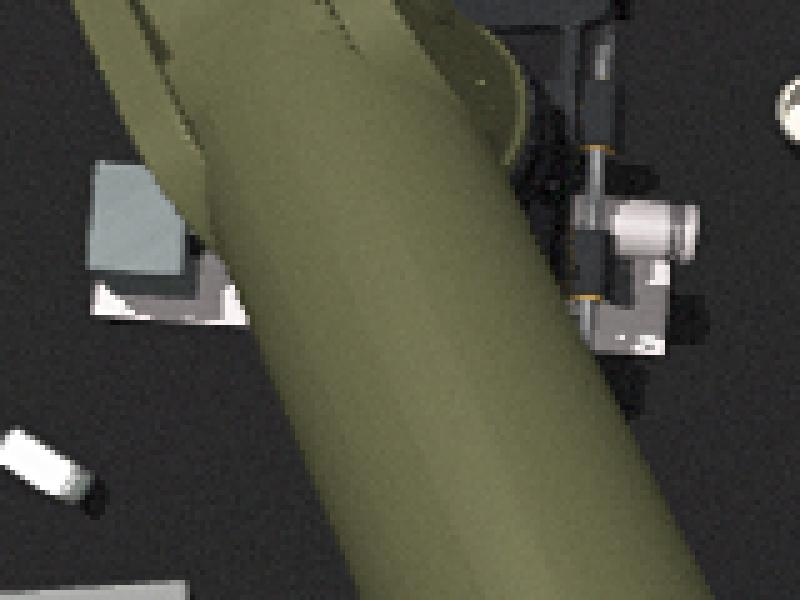

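View pics/w12.png

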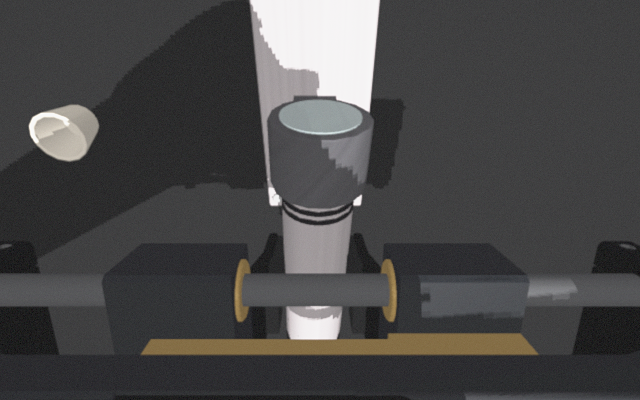

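```bash
python3 - <<'E'
from h import *
from cell import env
p,R,o=pose(env);print(p)
a=R.apply([np.cos(np.radians(110)),0,0])
# lamp axis in tool frame: at grasp tool x = tilt20 => lamp axis = up = -sin20 x + cos20 y
ax=R.apply([-np.sin(np.radians(20)),np.cos(np.radians(20)),0]); print("axis",ax.round(3), "az",np.degrees(np.arctan2(ax[1],ax[0])))
G=p-GP*R.apply([1,0,0]); lens=G+.07*ax; tail=G-.06*ax; print("G",G,"lens",lens,"tail",tail)
S=load("s12");T=load("t12");W=load("w12")
print("side lens pred",proj(S,lens),"obs 280.8,186"); print("top tail pred",proj(T,tail),"obs 369.6,166.4"); print("wrist lens pred",proj(W,lens),"obs 320.5,117")
# lens from wrist+side
print(tri([(S,(280.8,186)),(W,(320.5,117))]))
print("tail at z .15",plane(T,(369.6,166.4),.151))
E
```

```text
[ 0.63398635 -0.08751399  0.10157438]
axis [ 0.106  0.994 -0.005] az 83.93338227768571
G [ 0.63568068 -0.06921318  0.15128564] lens [6.43078516e-01 3.93916784e-04 1.50933488e-01] tail [ 0.62933968 -0.12887641  0.15158748]
side lens pred [[281.63310459 183.22146571]] obs 280.8,186
top tail pred [[369.08935399 165.67547559]] obs 369.6,166.4
wrist lens pred [[317.72686791 139.79927565]] obs 320.5,117
(array([0.64379218, 0.00552524, 0.14644855]), [np.float64(0.5), np.float64(3.3)])
tail at z .15 [[ 0.62771151 -0.13008185  0.151     ]]
```

```bash
python3 - <<'E'
from h import *
W=load("w10"); S=load("s10")
p=np.array([.48617,-.23714,.04073]); R=Ro.from_euler("xyz",[89.605,19.985,39.39],degrees=True)
L=plane(W,(320.5,118),.13)[0]; print("w10 lens",L,"in tool",R.inv().apply(L-p))
s=(360+250/6,110+232/6); print("side lens z.13",plane(S,s,.13)[0],"tri",tri([(W,(320.5,118)),(S,s)]))
X=L-[0,0,.07]; print("lamp axis pt z.06 in tool",R.inv().apply(X-p))
W=load("w12");p=np.array([0.63398635,-0.08751399,0.10157438]);R=Ro.from_euler("xyz",[-89.173,69.7098,-95.2895],degrees=True)
d=R.inv().apply(-np.array(W["R"]).T@W["t"]-p);print("cam in tool w12",d)
W=load("w10");p=np.array([.48617,-.23714,.04073]); R=Ro.from_euler("xyz",[89.605,19.985,39.39],degrees=True)
print("cam in tool w10",R.inv().apply(-np.array(W["R"]).T@W["t"]-p), (R.inv().as_matrix()@np.array(W["R"]).T).round(3))
E
```

```text
w10 lens [ 0.45254474 -0.26647862  0.13      ] in tool [-0.07242939  0.06863859  0.00180898]
side lens z.13 [ 0.45074926 -0.26758077  0.13      ] tri (array([ 0.45095139, -0.26741509,  0.13045913]), [np.float64(1.2), np.float64(0.2)])
lamp axis pt z.06 in tool [-0.0485052   0.0028554   0.00135546]
cam in tool w12 [-0.19431428  0.07924306 -0.00075426]
cam in tool w10 [-1.94075030e-01  7.54732982e-02  5.42486786e-05] [[ 0.    -0.274  0.962]
 [ 0.001 -0.962 -0.274]
 [ 1.     0.001 -0.   ]]
```

```bash
cat >> h.py <<'E'
LT=np.array([-.0724,.0686,.0018])
E
python3 - <<'E'
from h import *
from cell import env
p,R,o=pose(env); t2=orient(110,1)
p2=np.array([.6416,.0024,.075])-t2.apply(LT); print(p,p2)
plan(p,R,p2,t2,7,2)
E
```

```text
[ 0.63398635 -0.08751399  0.10157438] [ 0.63117908 -0.08623281  0.03042884]
[[[0.24,0.09,-0.01],[-0.001,0.0,0.0]],[[0.24,0.09,-0.01],[-0.001,0.0,0.0]],[[0.24,0.09,-0.01],[-0.001,0.0,0.0]],[[0.23,0.09,-0.01],[-0.001,0.0,0.0]],[[0.24,0.09,-0.01],[-0.001,0.0,0.0]],[[0.23,0.1,-0.01],[-0.001,0.0,0.0]],[[0.24,0.09,-0.02],[-0.001,0.0,0.0]]]
end err mm [-0.08 -0.   -0.02] deg 0.4 max 0.24 deg/row 0.12
```

Request:
drive_tool(increments=[[[0.24, 0.09, -0.01], [-0.001, 0, 0]], [[0.24, 0.09, -0.01], [-0.001, 0, 0]], [[0.24, 0.09, -0.01], [-0.001, 0, 0]], [[0.23, 0.09, -0.01], [-0.001, 0, 0]], [[0.24, 0.09, -0.01], [-0.001, 0, 0]], [[0.23, 0.1, -0.01], [-0.001, 0, 0]], [[0.24, 0.09, -0.02], [-0.001, 0, 0]], [[0, 0, 0], [0, 0, 0]], [[0, 0, 0], [0, 0, 0]], [[0, 0, 0], [0, 0, 0]]])

```text
time_s: 16.0
tool_pos: [0.6315, -0.084, 0.0301]
tool_rot: [-90.0, 69.7, -95.1]
force: [0.9, 0.5, -2.4]
grip_width: 0.0275
```

```bash
python3 - <<'E'
from h import *
from cell import env
for c,n in (("side","s13"),("top","t13"),("wrist","w13")): 
    p,R,o=pose(env);snap(env,c,n);print(p,o["grip_width"],o["tool_rot"],o["force"])
print("lens",p+R.apply(LT), "axis",R.apply([-np.sin(np.radians(20)),np.cos(np.radians(20)),0]).round(3))
crop('s13',200,130,380,300,4,'c12');crop('t13',330,140,390,200,10,'c13')
print(proj(load("s13"),p+R.apply(LT)),proj(load("t13"),p+R.apply(LT-.13*np.array([-np.sin(np.radians(20)),np.cos(np.radians(20)),0]))))
E
```

```text
[ 0.63151838 -0.08397329  0.03006893] 0.02746891893317767 [-90.03104375  69.74329135 -95.11304685] [ 0.91528271  0.50430003 -2.3986216 ]
[ 0.63156148 -0.08396234  0.03015895] 0.027152207476152303 [-90.00705512  69.74550107 -95.09394462] [-0.65241632 -0.67696428 -0.90116028]
[ 0.6315528  -0.08401137  0.03019292] 0.027478093310405224 [-89.99759396  69.74317082 -95.08932192] [-0.22611891  0.03876627 -1.33989703]
lens [0.64128125 0.00490015 0.07436371] axis [ 0.089  0.996 -0.004]
[[282.40367748 212.61418908]] [[362.84258363 171.21453683]]
```

View pics/c12.png

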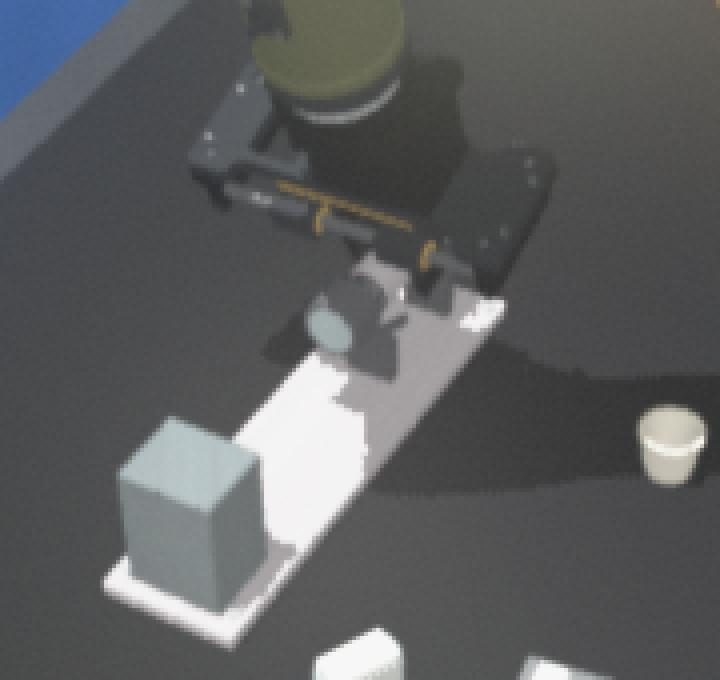

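View pics/c13.png

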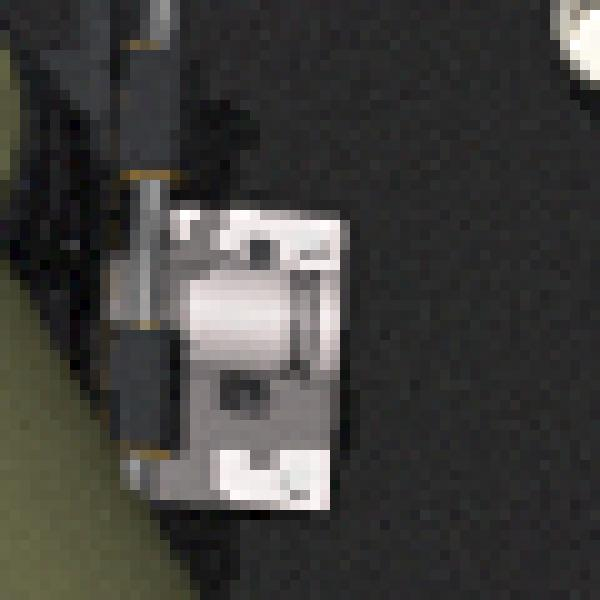

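View pics/w13.png

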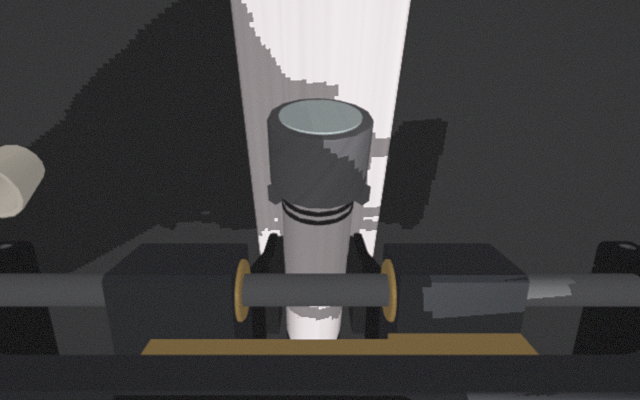

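```bash
python3 - <<'E'
from h import *
from cell import env
p,R,o=pose(env); t2=orient(110,1)
p2=np.array([.6416,.0024,.062])-t2.apply(LT); print(p,p2)
plan(p,R,p2,t2,6,3)
E
```

```text
[ 0.6314474  -0.08402084  0.03013179] [ 0.63117908 -0.08623281  0.01742884]
[[[0.053,0.01,-0.0],[0.0006,0.0002,0.0004]],[[0.053,0.01,-0.0],[0.0006,0.0002,0.0004]],[[0.053,0.009,-0.0],[0.0006,0.0002,0.0004]],[[0.053,0.009,-0.001],[0.0006,0.0002,0.0004]],[[0.053,0.01,-0.0],[0.0006,0.0002,0.0004]],[[0.052,0.009,-0.001],[0.0006,0.0002,0.0004]]]
end err mm [-0.02  0.    0.01] deg 0.03 max 0.053 deg/row 0.08979977728257459
```

Request:
drive_tool(increments=[[[0.053, 0.01, 0], [0.0006, 0.0002, 0.0004]], [[0.053, 0.01, 0], [0.0006, 0.0002, 0.0004]], [[0.053, 0.01, 0], [0.0006, 0.0002, 0.0004]], [[0.053, 0.01, 0], [0.0006, 0.0002, 0.0004]], [[0.053, 0.01, 0], [0.0006, 0.0002, 0.0004]], [[0.053, 0.01, 0], [0.0006, 0.0002, 0.0004]], [[0, 0, 0], [0, 0, 0]], [[0, 0, 0], [0, 0, 0]]])

```text
time_s: 16.95
tool_pos: [0.6312, -0.0863, 0.017]
tool_rot: [-90.0, 70.0, -95.6]
force: [1.2, -1.5, -0.7]
grip_width: 0.0271
```

```bash
python3 - <<'E'
from h import *
from cell import env
p,R,o=pose(env); t2=orient(110,1)
print(p,o["tool_rot"],o["force"],o["wrist_torque"],"lens",p+R.apply(LT))
E
```

```text
[ 0.63116662 -0.08633759  0.01697943] [-90.04456152  70.01905236 -95.58114706] [ 1.17126147 -1.51090845 -0.7213878 ] [ 0.24476454 -0.16054793  0.09601556] lens [0.6415813  0.00228127 0.06157979]
```

Request:
drive_tool(increments=[[[0.0235, 0.0085, 0], [0, 0, 0]], [[0, 0, 0], [0, 0, 0]], [[0, 0, 0], [0, 0, 0]]])

```text
time_s: 17.25
tool_pos: [0.6313, -0.0863, 0.0163]
tool_rot: [-90.0, 70.0, -95.5]
force: [0.7, -0.3, 2.2]
grip_width: 0.0272
```

Request:
drive_tool(increments=[[[0.0235, 0.0085, 0], [0, 0, 0]], [[0, 0, 0], [0, 0, 0]], [[0, 0, 0], [0, 0, 0]]])

```text
time_s: 17.55
tool_pos: [0.6318, -0.0864, 0.0157]
tool_rot: [-89.8, 70.0, -95.3]
force: [1.8, -0.3, 5.4]
grip_width: 0.0273
```

```bash
python3 - <<'E'
from h import *
from cell import env
for c,n in (("side","s14"),("top","t14")): snap(env,c,n)
p,R,o=pose(env); print(p+R.apply(LT),o["force"],o["wrist_torque"])
crop('s14',250,160,330,230,9,'c12');crop('t14',330,140,390,200,10,'c13')
E
```

```text
[0.64218483 0.00228541 0.06032008] [ 2.38006409 -0.02355002  4.96829193] [-0.25400926 -0.28690629  0.20491745]
```

View pics/c12.png

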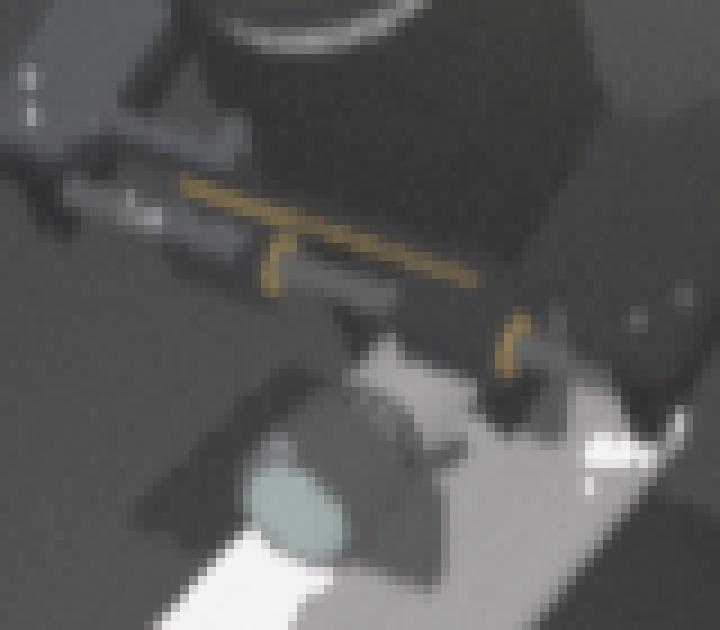

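View pics/c13.png

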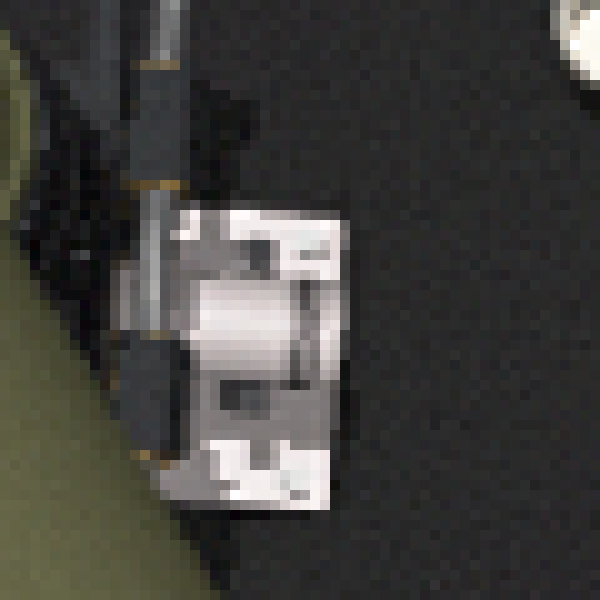

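Request:
drive_tool(increments=[[[-0.012, -0.004, 0], [0, 0, 0]], [[0, 0, 0], [0, 0, 0]], [[0, 0, 0], [0, 0, 0]], [[0, 0, 0], [0, 0, 0]], [[0, 0, 0], [0, 0, 0]], [[0, 0, 0], [0, 0, 0]], [[0, 0, 0], [0, 0, 0]], [[0, 0, 0], [0, 0, 0]]], hand=0.5)

```text
time_s: 18.45
tool_pos: [0.6308, -0.0861, 0.0152]
tool_rot: [-90.2, 70.0, -95.7]
force: [0.7, -0.1, 0.3]
grip_width: 0.0649
```

```bash
python3 - <<'E'
from h import *
from cell import env
for c,n in (("side","s15"),("wrist","w15")): snap(env,c,n)
p,R,o=pose(env); print(p,o["force"],o["grip_width"])
crop('s15',250,160,330,230,9,'c12')
E
```

```text
[ 0.63079919 -0.0861368   0.01521948] [-0.17975506 -0.43439166  0.5676254 ] 0.06516003105045719
```

View pics/c12.png

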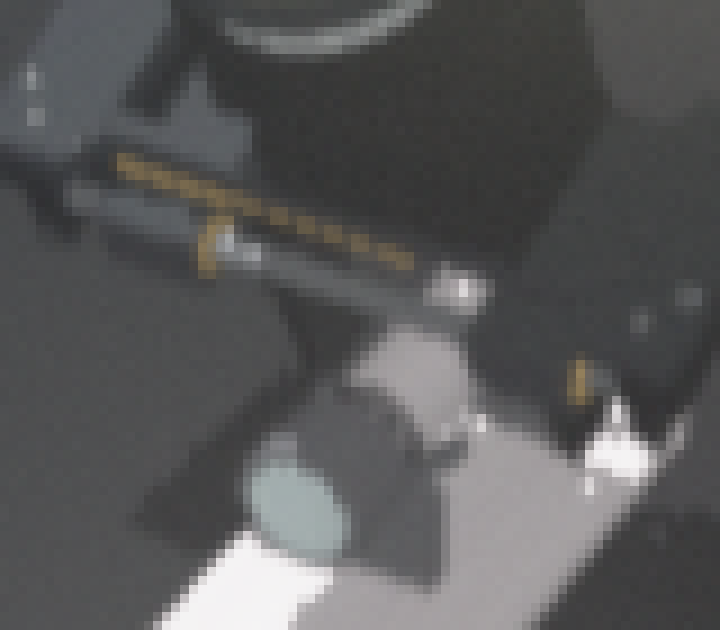

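View pics/w15.png

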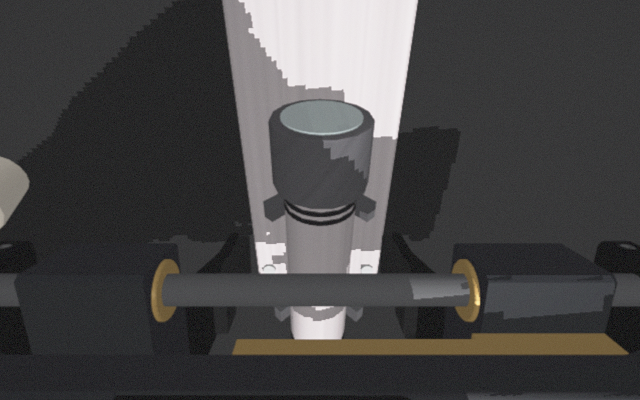

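```bash
python3 - <<'E'
from h import *
T=load("top0");S=load("side0")
# decoy cap corners: print zoom
crop("top0",220,195,260,225,15,"c20"); crop("side0",270,270,320,330,10,"c21")
crop("top0",200,230,275,262,10,"c22")
E
```

```text
(no output)
```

View pics/c20.png

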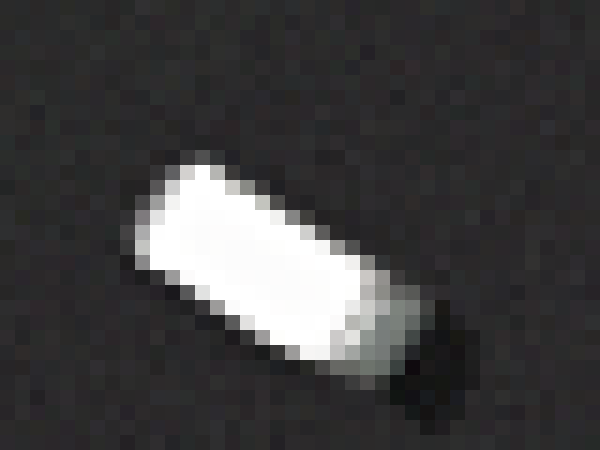

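View pics/c21.png

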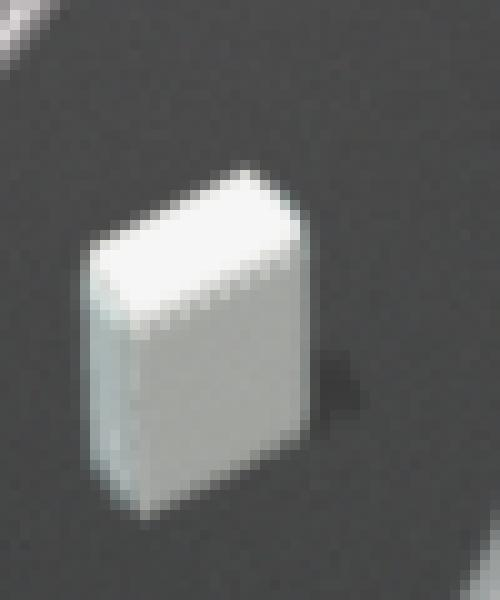

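View pics/c22.png

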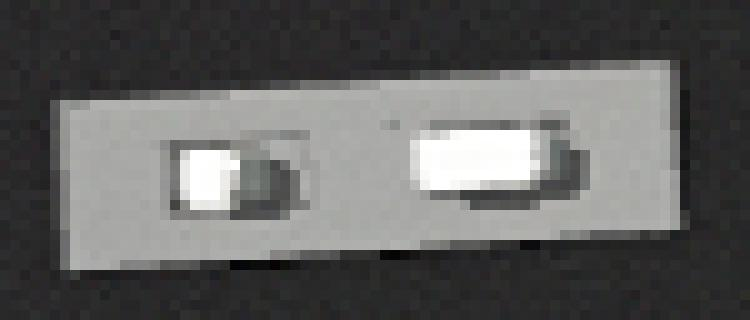

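```bash
python3 - <<'E'
from h import *
T=load("top0");S=load("side0")
print("decoy top",tri([(T,(236.1,211.7)),(S,(288.9,294.1))]))
print("cap top z.049",plane(T,(247.5,245.6),.049))
crop("side0",320,285,350,325,14,"c23")
f=T["frame"].astype(int).sum(2)/3
# cap columns profile for both intensity rows
print(f[240:252,238:258].round(0).astype(int))
E
```

```text
decoy top (array([0.53780795, 0.19651752, 0.05923701]), [np.float64(0.1), np.float64(0.2)])
cap top z.049 [[0.45247668 0.17068155 0.049     ]]
[[169 170 169 168 166 172 170 168 171 169 169 167 169 170 170 167 169 171
  171 169]
 [171 166 168 167 170 168 167 165 168 167 167 167 168 167 170 164 150 149
  152 170]
 [158 139 168 169 161 131 131 133 130 117 115 113 100 116 148 132  91  87
  117 173]
 [170 169 169 180 207 196 218 248 253 255 255 255 255 255 255 199 169 136
  149 161]
 [171 170 171 222 255 255 255 255 255 255 254 254 255 255 255 213 169 107
  107 163]
 [169 171 170 214 253 254 253 253 253 252 253 253 253 254 252 193 166 109
   85  71]
 [171 169 170 215 253 254 252 253 253 253 253 254 254 255 255 234 168 112
   85  77]
 [169 168 172 210 250 255 255 255 255 255 255 255 255 255 255 191 130 104
   81  72]
 [168 170 165 184 241 255 255 248 241 237 204 189 192 191 174 121  73  73
   68  73]
 [170 169 167 165 154 110 102 108  64  62  58  60  63  70  68  70  81  80
   83 116]
 [169 166 169 166 167 167 168 172 154  77  85  86  81  85  80 115 175 176
  175 172]
 [166 166 169 166 167 169 170 169 171 170 176 175 174 175 174 172 171 170
  169 171]]
```

View pics/c23.png

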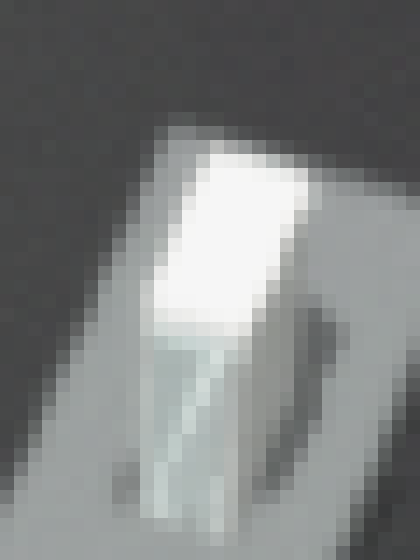

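```bash
python3 - <<'E'
from h import *
from cell import env
print(plane(load("side0"),(336.1,301.6),.049))
p,R,o=pose(env)
p1=p+np.array([0,0,.13]); plan(p,R,p1,R,6,2)
t=orient(90,1,dirv(92.2)); plan(p1,R,np.array([.453,.1715,.12]),t,10,2)
E
```

```text
[[0.45303125 0.17033711 0.049     ]]
[[[-0.51,-0.18,-0.0],[0.0,0.0,0.0]],[[-0.51,-0.19,-0.0],[0.0,0.0,0.0]],[[-0.51,-0.18,-0.0],[0.0,0.0,0.0]],[[-0.51,-0.19,-0.0],[0.0,0.0,0.0]],[[-0.51,-0.18,-0.0],[0.0,0.0,0.0]],[[-0.5,-0.19,-0.0],[0.0,0.0,0.0]]]
end err mm [ 0.12 -0.08 -0.17] deg 0.0 max 0.51 deg/row 0.0
[[[-0.14,0.58,-0.5],[-0.006,-0.001,0.017]],[[-0.13,0.6,-0.5],[-0.006,-0.001,0.017]],[[-0.1,0.61,-0.49],[-0.006,-0.001,0.017]],[[-0.08,0.61,-0.48],[-0.006,-0.001,0.017]],[[-0.06,0.62,-0.47],[-0.006,-0.001,0.017]],[[-0.04,0.63,-0.47],[-0.006,-0.001,0.017]],[[-0.02,0.64,-0.46],[-0.006,-0.001,0.017]],[[-0.0,0.64,-0.45],[-0.006,-0.001,0.017]],[[0.02,0.65,-0.44],[-0.006,-0.001,0.017]],[[0.04,0.66,-0.43],[-0.006,-0.001,0.017]]]
end err mm [0.04 0.05 0.16] deg 0.68 max 0.66 deg/row 2.1666564102321346
```

Request:
drive_tool(increments=[[[-0.2, -0.07, 0], [0, 0, 0]], [[-0.4, -0.15, 0], [0, 0, 0]], [[-0.6, -0.22, 0], [0, 0, 0]], [[-0.6, -0.22, 0], [0, 0, 0]], [[-0.6, -0.22, 0], [0, 0, 0]], [[-0.6, -0.22, 0], [0, 0, 0]]])

```text
time_s: 19.15
tool_pos: [0.6312, -0.0863, 0.146]
tool_rot: [-89.9, 70.0, -95.4]
force: [0.1, -0.3, 0.2]
grip_width: 0.0649
```

Request:
drive_tool(increments=[[[-0.14, 0.58, -0.5], [-0.006, -0.001, 0.017]], [[-0.13, 0.6, -0.5], [-0.006, -0.001, 0.017]], [[-0.1, 0.61, -0.49], [-0.006, -0.001, 0.017]], [[-0.08, 0.61, -0.48], [-0.006, -0.001, 0.017]], [[-0.06, 0.62, -0.47], [-0.006, -0.001, 0.017]], [[-0.04, 0.63, -0.47], [-0.006, -0.001, 0.017]], [[-0.02, 0.64, -0.46], [-0.006, -0.001, 0.017]], [[0, 0.64, -0.45], [-0.006, -0.001, 0.017]], [[0.02, 0.65, -0.44], [-0.006, -0.001, 0.017]], [[0.04, 0.66, -0.43], [-0.006, -0.001, 0.017]]], hand=0.1)

```text
time_s: 20.15
tool_pos: [0.4528, 0.1725, 0.1192]
tool_rot: [86.7, 89.5, 88.6]
force: [0.3, 0.5, 0.1]
grip_width: 0.0479
```

Request:
drive_tool(increments=[[[0, 0, 0], [0, 0, 0]], [[0, 0, 0], [0, 0, 0]], [[0, 0, 0], [0, 0, 0]]])

```text
time_s: 20.45
tool_pos: [0.4541, 0.1704, 0.1188]
tool_rot: [90.4, 89.6, 92.1]
force: [-0.8, -0.7, -0.8]
grip_width: 0.0474
```

```bash
python3 - <<'E'
from h import *
from cell import env
for c,n in (("wrist","w16"),("side","s16"),("top","t16")):
    p,R,o=pose(env); snap(env,c,n); print(p,o["tool_rot"],o["grip_width"],o["qpos"].round(1),o["time_s"])
print(R.as_matrix().round(3))
crop("s16",200,130,400,380,2.4,"c16")
E
```

```text
[0.45411312 0.17043141 0.11876908] [90.42047141 89.5866126  92.09531434] 0.047412143652549976 [ 34.6   5.2 -59.7 109.7   4.4  67.5 -25. ] 20.45
[0.45403996 0.17044727 0.11855709] [94.56005579 89.55446383 96.21580765] 0.04797435728610204 [ 34.6   5.2 -59.6 109.7   4.4  67.5 -25. ] 20.5
[0.45386077 0.17052981 0.11833774] [98.01801725 89.53241128 99.6743789 ] 0.04751584704600406 [ 34.6   5.2 -59.6 109.8   4.4  67.5 -25. ] 20.55
[[-0.001 -0.029  1.   ]
 [ 0.008  1.     0.029]
 [-1.     0.008 -0.001]]
```

View pics/w16.png

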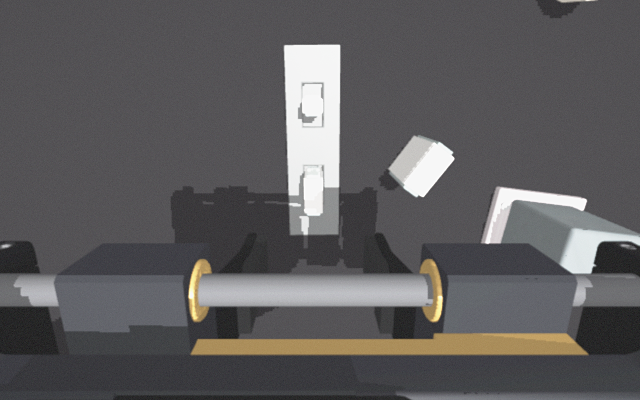

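View pics/c16.png

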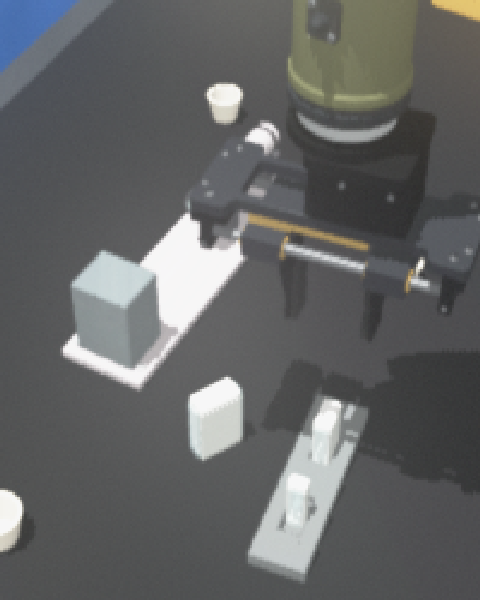

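View pics/t16.png

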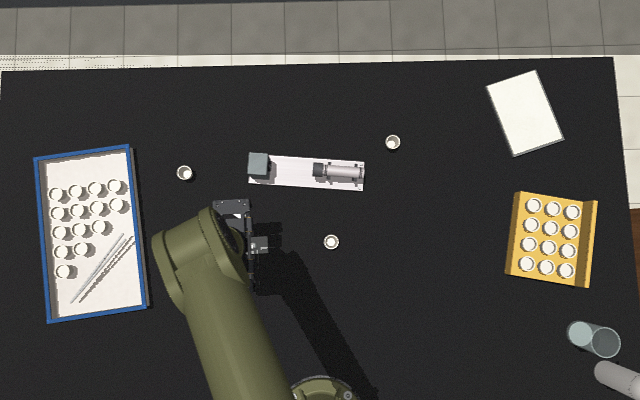

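```bash
python3 - <<'E'
from h import *
W=load("w16")
c=np.array([.453,.1715]); y=dirv(92.2)[:2]; x=dirv(2.2)[:2]
P=[np.r_[c+a*.007*x+b*.016*y,z] for z in(.049,.012) for a,b in((1,1),(1,-1),(-1,-1),(-1,1))]
print(proj(W,P).round(1).tolist())
im=cv2.imread("pics/w16.png")[150:245,275:355]; im=cv2.resize(im,None,fx=6,fy=6,interpolation=cv2.INTER_NEAREST)
q=proj(W,P[:4]); 
for u in q: cv2.circle(im,(int((u[0]-275+.5)*6),int((u[1]-150+.5)*6)),4,(0,0,255),1)
cv2.imwrite("pics/c24.png",im)
X=[np.r_[np.array([.452,.2052])+a*.022*x+b*.080*y,.012] for a,b in((1,1),(1,-1),(-1,-1),(-1,1))]; print("rack corners",proj(W,X).round(1).tolist())
E
```

```text
[[321.7, 176.8], [321.9, 216.5], [304.1, 216.6], [303.4, 176.9], [321.0, 167.8], [321.1, 203.3], [305.4, 203.4], [304.8, 167.9]]
rack corners [[339.8, 45.8], [338.0, 235.0], [289.8, 235.4], [284.2, 46.3]]
```

View pics/c24.png

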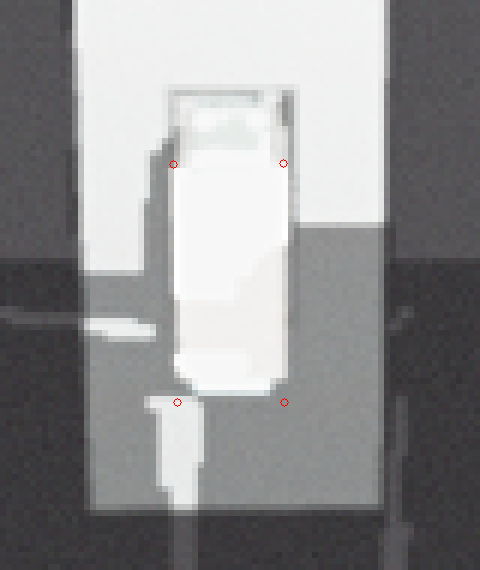

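```bash
python3 - <<'E'
from h import *
from cell import env
p,R,o=pose(env)
t=orient(90,1,dirv(92.2)); plan(p,R,np.array([.4532,.172,.025]),t,6,3)
E
```

```text
[[[0.388,0.002,-0.001],[-0.0008,-0.0001,-0.0007]],[[0.388,0.003,-0.002],[-0.0008,-0.0001,-0.0007]],[[0.389,0.004,-0.002],[-0.0008,-0.0001,-0.0007]],[[0.388,0.004,-0.001],[-0.0008,-0.0001,-0.0007]],[[0.389,0.005,-0.002],[-0.0008,-0.0001,-0.0007]],[[0.388,0.005,-0.002],[-0.0008,-0.0001,-0.0007]]]
end err mm [-0.02  0.01 -0.  ] deg 0.04 max 0.389 deg/row 0.12812493902437572
```

Request:
drive_tool(increments=[[[0.388, 0.002, -0.002], [-0.0008, 0, -0.0007]], [[0.388, 0.003, -0.002], [-0.0008, 0, -0.0007]], [[0.388, 0.004, -0.002], [-0.0008, 0, -0.0007]], [[0.388, 0.004, -0.002], [-0.0008, 0, -0.0007]], [[0.388, 0.005, -0.002], [-0.0008, 0, -0.0007]], [[0.388, 0.005, -0.002], [-0.0008, 0, -0.0007]], [[0, 0, 0], [0, 0, 0]], [[0, 0, 0], [0, 0, 0]]])

```text
time_s: 21.4
tool_pos: [0.4516, 0.1728, 0.024]
tool_rot: [-179.4, 89.8, -177.0]
force: [-0.8, -0.0, 0.2]
grip_width: 0.0478
```

```bash
python3 - <<'E'
from h import *
from cell import env
for c,n in (("side","s17"),("wrist","w17")):
    p,R,o=pose(env); snap(env,c,n); print(p,o["tool_rot"],o["grip_width"],o["time_s"])
S=load("s17"); print(proj(S,R.apply([[-OFF,0,.024],[-OFF,0,-.024],[0,0,0]])+p))
crop("s17",280,240,380,340,6,"c17")
E
```

```text
[0.45156772 0.1727611  0.02400803] [-179.35765754   89.79246124 -177.01578157] 0.047777619792883474 21.4
[0.45228325 0.17285251 0.02470793] [-178.87511917   89.87912797 -176.55199806] 0.047699590208207784 21.45
[[323.92037832 295.69268686]
 [348.66409586 302.94389273]
 [335.42667397 311.02608057]]
```

View pics/c17.png

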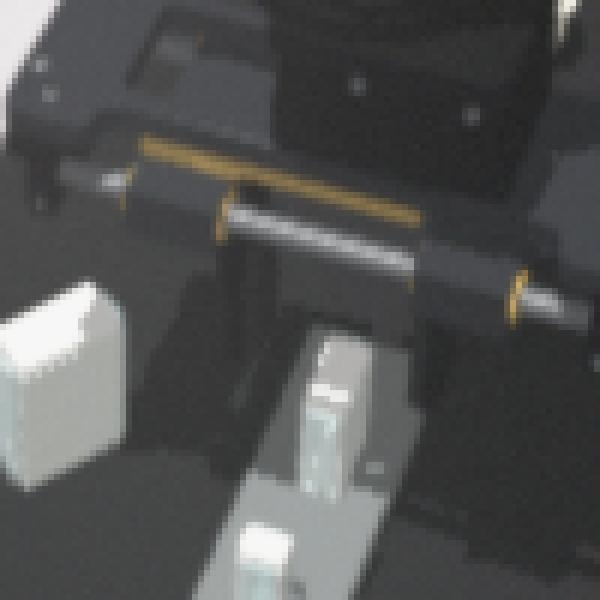

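View pics/w17.png

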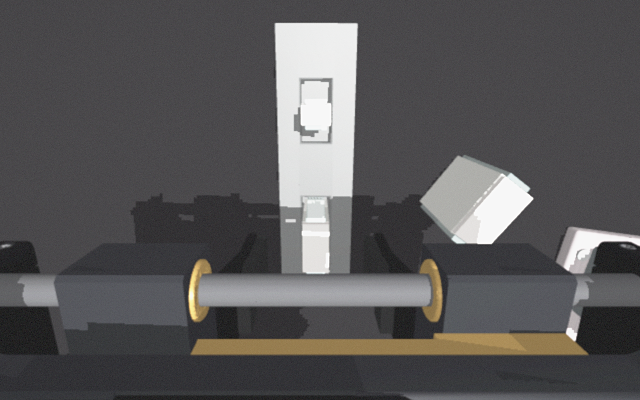

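Request:
drive_tool(increments=[[[0.25, -0.004, 0.003], [0, 0, 0]], [[0.25, -0.004, 0.003], [0, 0, 0]], [[0.25, -0.004, 0.003], [0, 0, 0]], [[0.22, -0.004, 0.003], [0, 0, 0]], [[0, 0, 0], [0, 0, 0]], [[0, 0, 0], [0, 0, 0]]])

```text
time_s: 22.1
tool_pos: [0.4526, 0.172, -0.0142]
tool_rot: [-171.6, 89.9, -169.3]
force: [0.3, -0.1, 0.1]
grip_width: 0.0475
```

```bash
python3 - <<'E'
from h import *
from cell import env
for c,n in (("side","s18"),("wrist","w18")):
    p,R,o=pose(env); snap(env,c,n); print(p,o["tool_rot"],o["grip_width"],o["force"],o["time_s"])
print(R.as_matrix().round(3))
crop("s18",280,240,380,340,6,"c17")
E
```

```text
[ 0.45259237  0.17198301 -0.01424857] [-171.62996881   89.864559   -169.31732677] 0.047481032420414765 [ 0.3251068  -0.10161013  0.08150731] 22.1
[ 0.45294804  0.172044   -0.01388261] [-166.08440939   89.90737834 -163.77726382] 0.0478023352025437 [ 0.2318869   0.3403158  -0.61241427] 22.15
[[-0.002 -0.04   0.999]
 [-0.     0.999  0.04 ]
 [-1.    -0.    -0.002]]
```

View pics/c17.png

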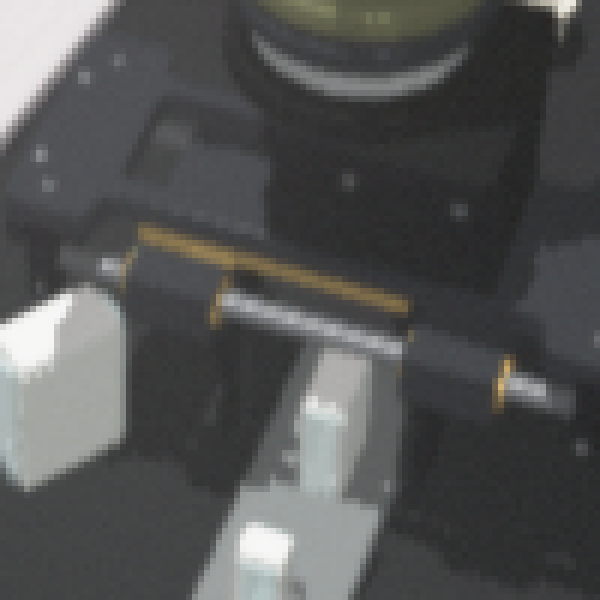

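View pics/w18.png

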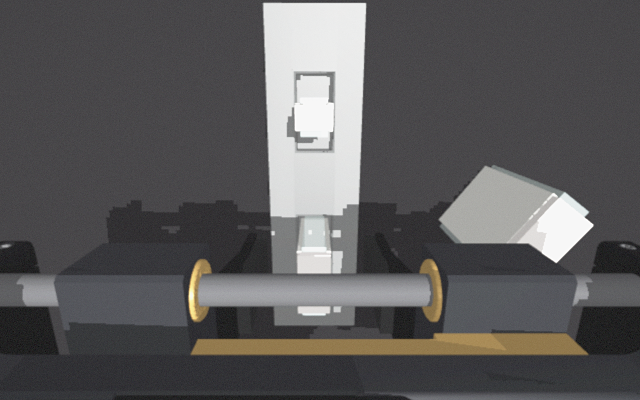

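Request:
drive_tool(increments=[[[0, 0, 0], [0, 0, 0]], [[0, 0, 0], [0, 0, 0]], [[0, 0, 0], [0, 0, 0]], [[0, 0, 0], [0, 0, 0]], [[0, 0, 0], [0, 0, 0]], [[0, 0, 0], [0, 0, 0]], [[0, 0, 0], [0, 0, 0]], [[0, 0, 0], [0, 0, 0]]], hand=-1, squeeze=15)

```text
time_s: 23.0
tool_pos: [0.4529, 0.1718, -0.0139]
tool_rot: [-156.2, 89.9, -153.9]
force: [-0.9, 0.1, -0.1]
grip_width: 0.0139
```

```bash
python3 - <<'E'
from h import *
from cell import env
p,R,o=pose(env); print(p,o["grip_width"],o["force"],o["wrist_torque"])
snap(env,"wrist","w19")
plan(p,R,p+np.array([0,0,.11]),R,7,2)
E
```

```text
[ 0.45287087  0.17176445 -0.0139309 ] 0.013878956853310339 [-0.86067761  0.14604078 -0.14096542] [-0.17672667  0.03932479 -0.05024259]
[[[-0.39,-0.0,-0.0],[0.0,0.0,0.0]],[[-0.39,-0.0,-0.0],[0.0,0.0,0.0]],[[-0.39,-0.0,-0.0],[0.0,0.0,0.0]],[[-0.39,-0.0,-0.0],[0.0,0.0,0.0]],[[-0.4,-0.0,-0.0],[0.0,0.0,0.0]],[[-0.39,-0.0,-0.0],[0.0,0.0,0.0]],[[-0.4,-0.0,-0.0],[0.0,0.0,0.0]]]
end err mm [ 0.18  0.09 -0.  ] deg 0.0 max 0.4 deg/row 0.0
```

View pics/w19.png

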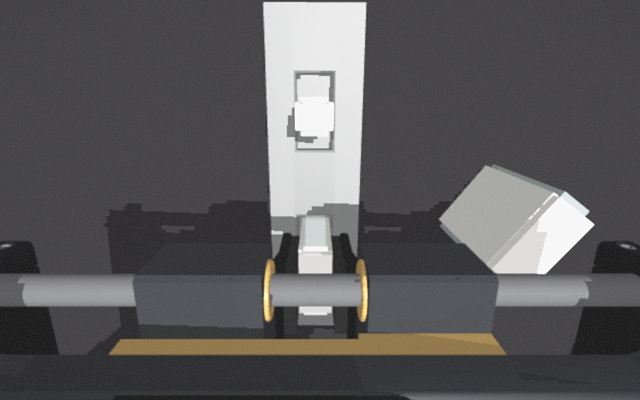

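Request:
drive_tool(increments=[[[-0.1, 0, 0], [0, 0, 0]], [[-0.25, 0, 0], [0, 0, 0]], [[-0.4, 0, 0], [0, 0, 0]], [[-0.5, 0, 0], [0, 0, 0]], [[-0.6, 0, 0], [0, 0, 0]], [[-0.6, 0, 0], [0, 0, 0]], [[-0.4, 0, 0], [0, 0, 0]]])

```text
time_s: 23.75
tool_pos: [0.4538, 0.1725, 0.1024]
tool_rot: [-31.2, 89.9, -28.9]
force: [0.3, -0.1, -1.1]
grip_width: 0.014
```

```bash
python3 - <<'E'
from h import *
from cell import env
p,R,o=pose(env); print(p,o["grip_width"],o["force"])
snap(env,"wrist","w20")
t=orient(90,1); plan(p,R,np.array([.6472,.060,.105]),t,10,2)
E
```

```text
[0.45384311 0.17251752 0.10243719] 0.013966515504936054 [ 0.26442989 -0.06910915 -1.13993726]
[[[-0.01,-0.3,0.47],[0.007,0.0,0.0]],[[-0.01,-0.29,0.48],[0.007,0.0,0.0]],[[-0.0,-0.29,0.48],[0.007,0.0,0.0]],[[-0.01,-0.28,0.48],[0.007,0.0,0.0]],[[-0.0,-0.27,0.49],[0.007,0.0,0.0]],[[-0.01,-0.27,0.49],[0.007,0.0,0.0]],[[-0.0,-0.26,0.5],[0.007,0.0,0.0]],[[-0.01,-0.25,0.5],[0.007,0.0,0.0]],[[-0.0,-0.24,0.5],[0.007,0.0,0.0]],[[-0.01,-0.24,0.51],[0.007,0.0,0.0]]]
end err mm [-0.   -0.14  0.1 ] deg 0.53 max 0.51 deg/row 0.84
```

View pics/w20.png

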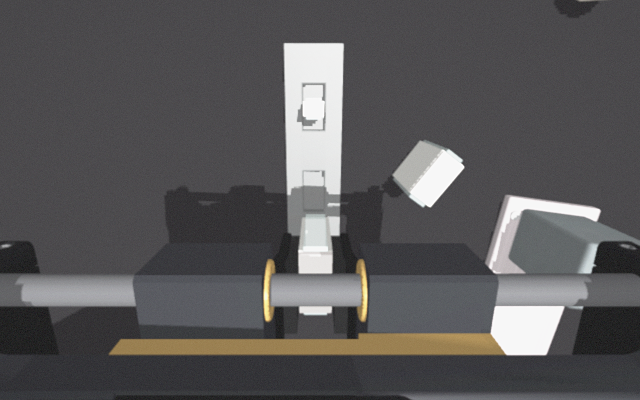

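Request:
drive_tool(increments=[[[-0.01, -0.3, 0.47], [0.007, 0, 0]], [[-0.01, -0.29, 0.48], [0.007, 0, 0]], [[0, -0.29, 0.48], [0.007, 0, 0]], [[-0.01, -0.28, 0.48], [0.007, 0, 0]], [[0, -0.27, 0.49], [0.007, 0, 0]], [[-0.01, -0.27, 0.49], [0.007, 0, 0]], [[0, -0.26, 0.5], [0.007, 0, 0]], [[-0.01, -0.25, 0.5], [0.007, 0, 0]], [[0, -0.24, 0.5], [0.007, 0, 0]], [[-0.01, -0.24, 0.51], [0.007, 0, 0]]])

```text
time_s: 24.8
tool_pos: [0.6469, 0.0587, 0.102]
tool_rot: [-160.1, 89.9, -166.2]
force: [-0.6, 0.8, -0.8]
grip_width: 0.0138
```

Request:
drive_tool(increments=[[[0, 0, 0], [0.004, 0, 0]], [[0, 0, 0], [0, 0, 0]], [[0, 0, 0], [0, 0, 0]]])

```text
time_s: 25.1
tool_pos: [0.6454, 0.0603, 0.1022]
tool_rot: [-167.4, 89.9, -173.8]
force: [-0.9, 0.1, 0.3]
grip_width: 0.0141
```

```bash
python3 - <<'E'
from h import *
from cell import env
for c,n in (("side","s21"),("top","t21"),("wrist","w21")):
    p,R,o=pose(env); snap(env,c,n); print(p,o["grip_width"],o["force"],o["qpos"].round(1))
print(R.as_matrix().round(3))
t=orient(90,1); plan(p,R,np.array([.6472,.060,.0196]),t,7,3)
crop("s21",200,130,380,300,4,"c21")
E
```

```text
[0.64539992 0.06031747 0.10219782] 0.014073095766467312 [-0.94861141  0.10368422  0.27692242] [ 28.5  29.1 -48.6  88.2  22.4  73.  -29.6]
[0.64542934 0.06032828 0.10231889] 0.01350447526447049 [-0.14265692 -1.03545124  0.15841862] [ 28.5  29.1 -48.6  88.2  22.4  73.  -29.6]
[0.64558127 0.06014019 0.10243995] 0.01378547137296914 [-0.4201522  -0.52693777  0.34636417] [ 28.5  29.1 -48.6  88.2  22.4  73.  -29.6]
[[-0.002  0.113  0.994]
 [-0.001  0.994 -0.113]
 [-1.    -0.001 -0.002]]
[[[0.296,0.0,0.006],[-0.0011,-0.0001,0.0001]],[[0.296,0.0,0.006],[-0.0011,-0.0001,0.0001]],[[0.296,0.0,0.006],[-0.0011,-0.0001,0.0001]],[[0.296,0.0,0.006],[-0.0011,-0.0001,0.0001]],[[0.296,0.001,0.006],[-0.0011,-0.0001,0.0001]],[[0.295,0.0,0.006],[-0.0011,-0.0001,0.0001]],[[0.296,0.0,0.007],[-0.0011,-0.0001,0.0001]]]
end err mm [ 0.01 -0.02 -0.  ] deg 0.03 max 0.296 deg/row 0.13308643807691298
```

View pics/c21.png

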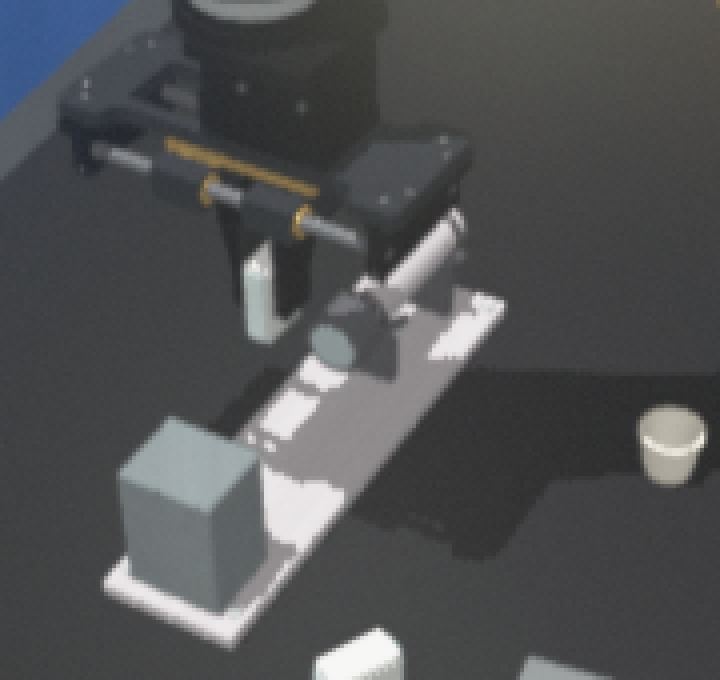

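View pics/w21.png

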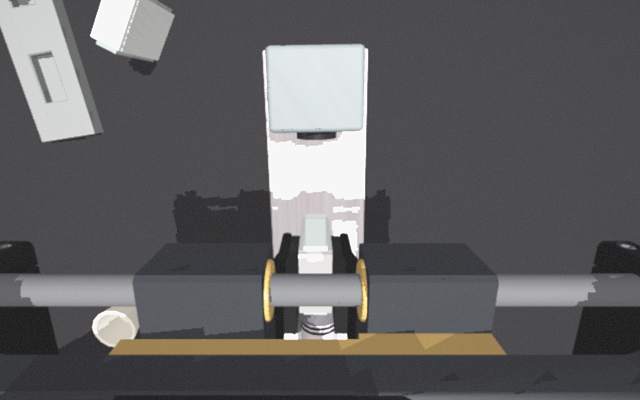

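View pics/t21.png

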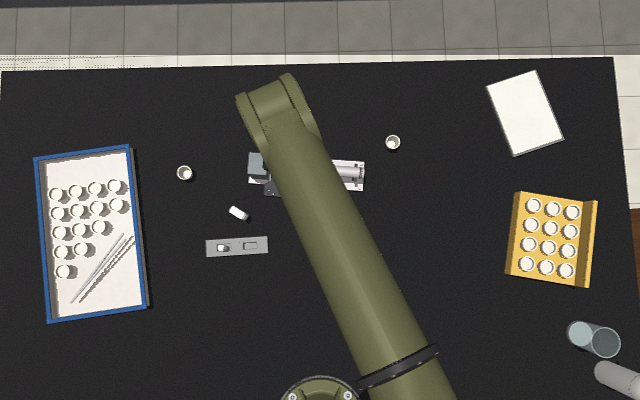

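```bash
python3 - <<'E'
from h import *
W=load("w21"); g=W["frame"].astype(int).sum(2)/3
p=np.array([.64558,.06014,.10244])
print(g[100,262:272].astype(int),g[100,358:370].astype(int)); print(g[124:140,290].astype(int)); print(g[180,262:275].astype(int),g[180,358:372].astype(int))
c=plane(W,[(266.5,100),(363.5,100),(290,130.5),(345,130.5)],.088); print("det top edges",c.round(4))
m=(c[0]+c[1])/2; f=(c[2]+c[3])/2
# bench x coordinate relative to line through p
print("width",np.linalg.norm(c[0]-c[1]))
for n,q in (("det centre",m),("front",f)): print(n,"rel p: along D",(q-p)@D*1000,"along BX",(q-p)@BX*1000)
E
```

```text
[ 80  78 103 205 242 190 173 201 219 225] [226 228 225 222 212 209 246 251 250 121  72  76]
[226 225 227 228 218 206 188 164 168 197 200 204 203 202 200 197]
[ 77  79  78  75  78  75  96 212 252 248 247 247 247] [247 247 247 247 248 250 253 126  74  77  81  79  78  81]
det top edges [[0.627  0.1365 0.088 ]
 [0.6819 0.1303 0.088 ]
 [0.638  0.118  0.088 ]
 [0.6699 0.1144 0.088 ]]
width 0.055247735953449624
det centre rel p: along D 73.74513029143928 along BX 1.7438886830555824
front rel p: along D 56.58667527923016 along BX 2.932717218498226
```

```bash
python3 - <<'E'
from h import *
from cell import env
W=load("w21"); p,R,o=pose(env)
print(p)
q=[[-.0629,.016,.007],[-.0629,.016,-.007],[-.0629,-.016,.007],[-.0629,-.016,-.007],[-.0179,.016,.007],[-.0179,.016,-.007]]
u=proj(W,R.apply(q)+p); print(u.round(1).tolist())
im=cv2.imread("pics/w21.png")[200:330,270:360]; im=cv2.resize(im,None,fx=5,fy=5,interpolation=cv2.INTER_NEAREST)
for a in u: cv2.circle(im,(int((a[0]-270+.5)*5),int((a[1]-200+.5)*5)),4,(0,0,255),1)
cv2.imwrite("pics/c25.png",im)
E
```

```text
[0.64571348 0.05994452 0.10244952]
[[331.2, 250.3], [296.6, 250.2], [330.2, 318.9], [297.6, 318.9], [327.4, 214.7], [300.9, 214.7]]
```

View pics/c25.png

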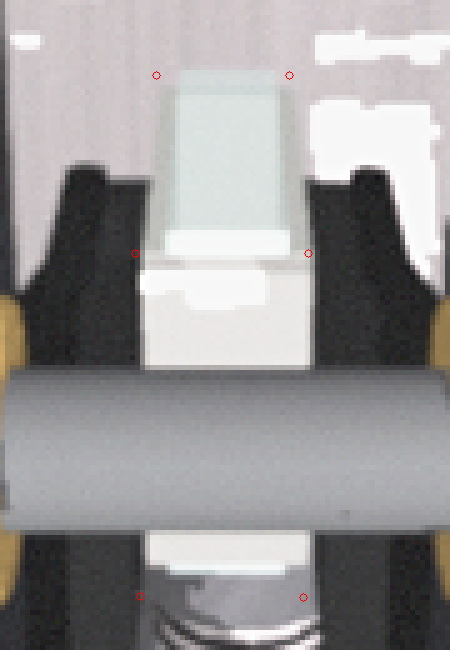

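```bash
python3 - <<'E'
from h import *
from cell import env
p,R,o=pose(env)
t=orient(90,1); plan(p,R,np.array([.6468,.0596,.0196]),t,7,3)
E
```

```text
[[[0.296,-0.0,0.004],[-0.0011,-0.0001,0.0001]],[[0.296,-0.001,0.004],[-0.0011,-0.0001,0.0001]],[[0.296,-0.001,0.004],[-0.0011,-0.0001,0.0001]],[[0.296,-0.001,0.005],[-0.0011,-0.0001,0.0001]],[[0.296,-0.001,0.004],[-0.0011,-0.0001,0.0001]],[[0.296,-0.0,0.004],[-0.0011,-0.0001,0.0001]],[[0.295,-0.001,0.005],[-0.0011,-0.0001,0.0001]]]
end err mm [ 0.01 -0.01  0.01] deg 0.04 max 0.296 deg/row 0.13308643807691298
```

Request:
drive_tool(increments=[[[0.296, -0.001, 0.004], [-0.0011, 0, 0]], [[0.296, -0.001, 0.004], [-0.0011, 0, 0]], [[0.296, -0.001, 0.004], [-0.0011, 0, 0]], [[0.296, -0.001, 0.005], [-0.0011, 0, 0]], [[0.296, -0.001, 0.004], [-0.0011, 0, 0]], [[0.296, -0.001, 0.004], [-0.0011, 0, 0]], [[0.296, -0.001, 0.005], [-0.0011, 0, 0]], [[0, 0, 0], [0, 0, 0]], [[0, 0, 0], [0, 0, 0]], [[0, 0, 0], [0, 0, 0]]])

```text
time_s: 26.25
tool_pos: [0.648, 0.0589, 0.02]
tool_rot: [-120.6, 90.0, -126.2]
force: [-0.2, -0.2, -0.0]
grip_width: 0.0138
```

```bash
python3 - <<'E'
from h import *
from cell import env
for c,n in (("side","s22"),("wrist","w22")):
    p,R,o=pose(env); snap(env,c,n); print(p,o["grip_width"],o["force"])
print(R.as_matrix().round(3)); cm=p+R.apply([-.0404,.0011,.00045]); b=np.array([.6473,.0607,.06]); print("cell mid",cm,"err BX,D,z mm",((cm-b)@BX*1000).round(1),((cm-b)@D*1000).round(1),((cm-b)[2]*1000).round(1),"yaw",np.degrees(np.arctan2(R.as_matrix()[1,1],R.as_matrix()[0,1])))
S=load("s22"); print("proj cap corners",proj(S,[b+s*.014*D+q*.007*BX+[0,0,.0225] for s in(1,-1) for q in (1,-1)]).round(1).tolist(), proj(S,b+.016*D).round(1))
crop("s22",210,150,340,290,5,"c22")
E
```

```text
[0.64797006 0.05886292 0.02002318] 0.013822153399025002 [-0.15869113 -0.20195366 -0.02068575]
[0.64803299 0.05885914 0.02016886] 0.01390845016265691 [ 0.1988942   0.12186855 -0.98892607]
[[-0.     0.099  0.995]
 [-0.001  0.995 -0.099]
 [-1.    -0.001 -0.   ]]
cell mid [0.64859677 0.05993248 0.06056815] err BX,D,z mm 1.4 -0.6 0.6 yaw 84.33735595407106
proj cap corners [[261.8, 227.4], [267.5, 229.6], [269.0, 219.7], [274.6, 221.8]] [[264.7 237. ]]
```

View pics/c22.png

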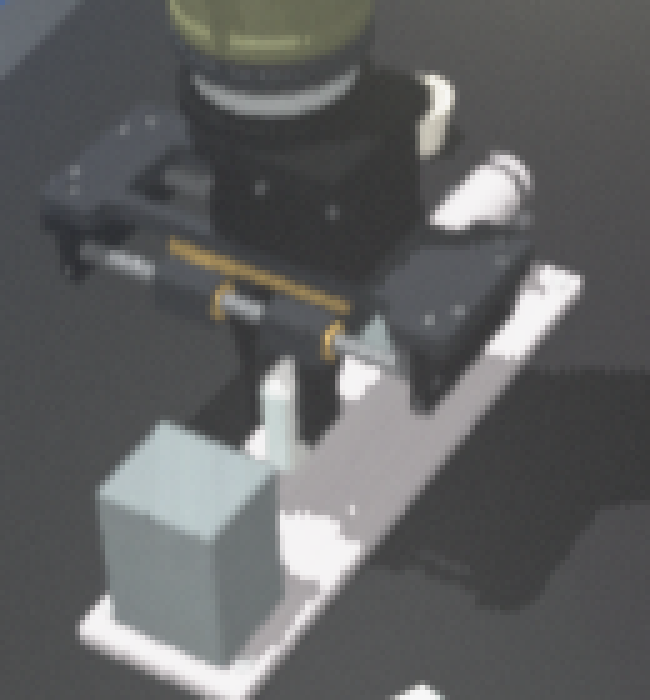

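View pics/w22.png

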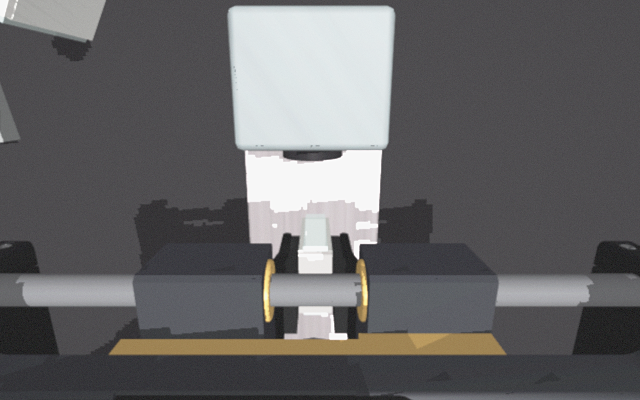

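Request:
drive_tool(increments=[[[0.008, 0.008, -0.018], [0, 0, 0]], [[0.007, 0.007, -0.017], [0, 0, 0]], [[0, 0, 0], [0, 0, 0]], [[0, 0, 0], [0, 0, 0]], [[0, 0, 0], [0, 0, 0]], [[0, 0, 0], [0, 0, 0]]])

```text
time_s: 26.95
tool_pos: [0.6461, 0.0593, 0.0187]
tool_rot: [-149.7, 89.9, -155.3]
force: [-0.5, 0.7, -0.1]
grip_width: 0.0138
```

```bash
python3 - <<'E'
from h import *
from cell import env
for c,n in (("side","s23"),("wrist","w23")):
    p,R,o=pose(env); snap(env,c,n); print(p,o["grip_width"],o["force"],o["joint_velocities"].round(1))
cm=p+R.apply([-.0404,.0011,.00045]); b=np.array([.6473,.0607,.06]); print("cell mid",cm,"err BX,D,z mm",((cm-b)@BX*1000).round(1),((cm-b)@D*1000).round(1),((cm-b)[2]*1000).round(1),"yaw",np.degrees(np.arctan2(R.as_matrix()[1,1],R.as_matrix()[0,1])))
W=load("w23"); g=W["frame"].astype(int).sum(2)/3
print(g[100,225:245].astype(int),g[100,378:400].astype(int),g[140:160,270].astype(int))
crop("w23",200,0,420,230,2.5,"c26")
E
```

```text
[0.64607349 0.05933472 0.01874019] 0.013750504172891614 [-0.51060804  0.68423555 -0.12963267] [-0.   0.   0.1 -0.1  0.1 -0.1  0. ]
[0.64609164 0.05937859 0.01875512] 0.013829053492016572 [-0.02595435  0.57398408  0.2797639 ] [ 0.   0.1 -0.   0.1  0.1 -0.  -0.1]
cell mid [0.64671051 0.06045732 0.05915346] err BX,D,z mm -0.6 -0.3 -0.8 yaw 84.33563590167466
[ 79  81  82  80  80  80  78  79  80  76  80  94 141 188 205 214 217 221
 225 226] [227 228 228 227 227 227 228 226 226 226 228 228 228 224 224 220 214 197
 163  99  79  79] [225 224 223 226 225 221 199 199 195 187 175 145 181 206 205 203 201 218
 250 248]
```

View pics/c26.png

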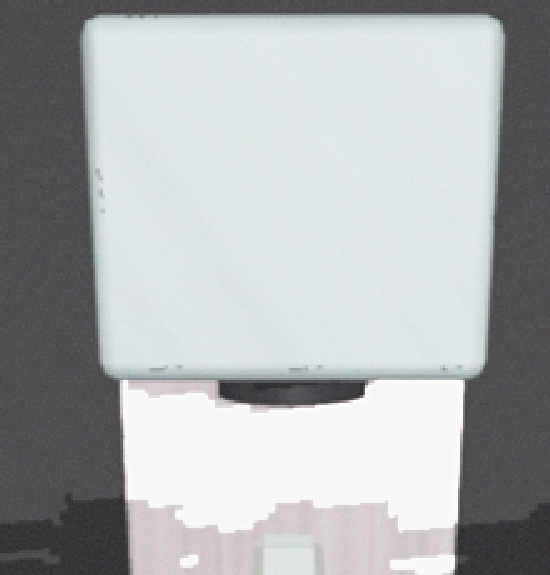

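Request:
drive_tool(increments=[[[-0.018, 0.006, 0.012], [0.0008, 0, 0]], [[0, 0, 0], [0, 0, 0]], [[0, 0, 0], [0, 0, 0]], [[0, 0, 0], [0, 0, 0]], [[0, 0, 0], [0, 0, 0]]])

```text
time_s: 27.55
tool_pos: [0.6466, 0.0596, 0.0195]
tool_rot: [-149.9, 89.9, -155.7]
force: [-0.8, 0.6, -0.5]
grip_width: 0.0138
```

```bash
python3 - <<'E'
from h import *
from cell import env
for c,n in (("side","s24"),("top","t24"),("wrist","w24")):
    p,R,o=pose(env); snap(env,c,n)
print(p,o["grip_width"],o["force"],o["time_s"])
cm=p+R.apply([-.0404,.0011,.00045]); b=np.array([.6473,.0607,.06]); print("cell mid",cm,"err BX,D,z mm",((cm-b)@BX*1000).round(1),((cm-b)@D*1000).round(1),((cm-b)[2]*1000).round(1),"yaw",np.degrees(np.arctan2(R.as_matrix()[1,1],R.as_matrix()[0,1])),"tilt",R.as_matrix()[:,0].round(3))
W=load("w24"); c=plane(W,[(237,100),(396.5,100),(260,151),(365,151)],.088)
for q in ((c[0]+c[1])/2,(c[2]+c[3])/2): print("det rel cell: D",(q-cm)@D*1000,"BX",(q-cm)@BX*1000)
T=load("t24"); crop("t24",190,130,450,270,3,"c27"); crop("s24",210,150,340,290,5,"c28")
E
```

```text
[0.64655542 0.05958155 0.01944804] 0.014161268694870414 [-0.25679654 -0.07869013 -0.94646049] 27.65
cell mid [0.64717859 0.06066027 0.05984631] err BX,D,z mm -0.1 -0.1 -0.2 yaw 84.24301322671653 tilt [-0.002 -0.001 -1.   ]
det rel cell: D 73.40201429185508 BX 1.0362684686423123
det rel cell: D 55.833072542047276 BX -0.5101242356358553
```

View pics/c27.png

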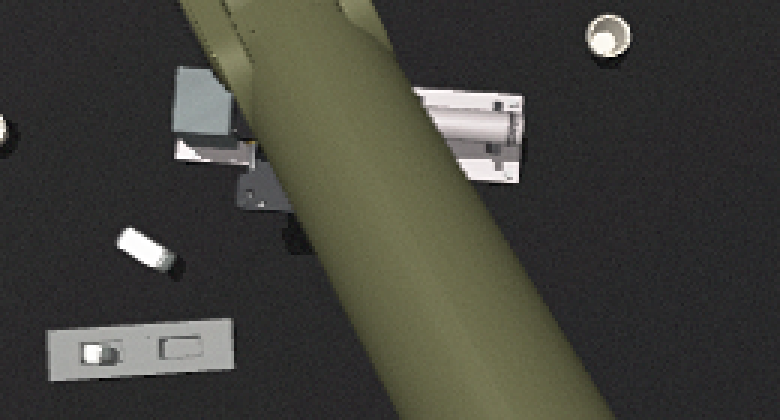

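View pics/c28.png

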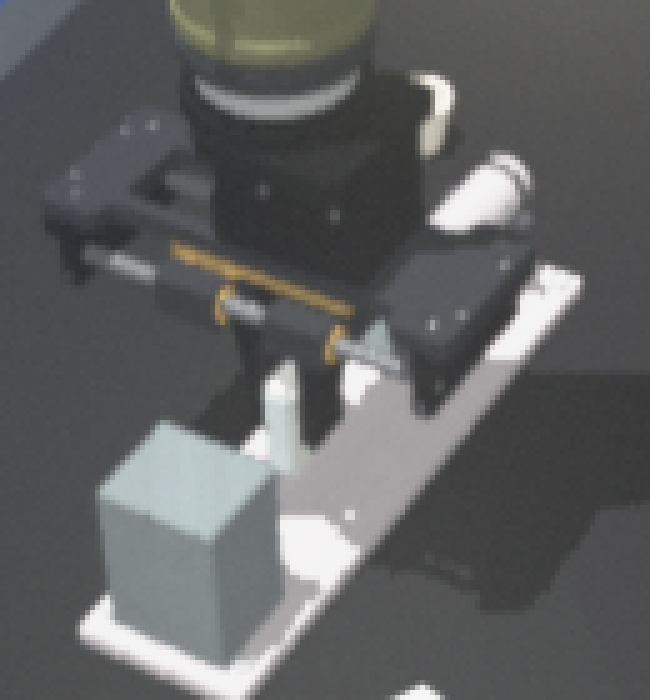

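The measurements agree to within about 1 mm and nothing is pressing on anything, so I'm handing in.

```bash
python3 -c "
from cell import env
print(env.sign_off())"
```

```text
the job is handed in; nothing more can be done
None
```

I handed the job in at about 27.7 s of the 53 s allowed. The lamp lies in both saddles and the gripper is holding the long cell in the gap. The hand-in gives no verdict.

- **Lamp:** My first grasp closed short of it and nudged it slightly. The images showed the real fingertips about 34 mm behind the reported TCP, so I corrected for that and the second grasp held. I lowered the lamp until the saddles took its weight, at about 5 N on the force reading. Its lens then measured at z ≈ 60 mm, facing the detector, with the head in front of the front saddle. It did not move when I let go, and later top and side views showed it still there.
- **Cell:** I gripped it by the two broad faces at 15 N, with a reported opening of 13.9 mm. At the end the tool was vertical and the measured force was about 1 N or less.

| Check at the end | Result |
|---|---|
| Cell middle against my fix of the middle of the gap (across, along, height) | within 0.2 mm |
| Cell middle to detector face | 55.8 mm (nominal 55) |
| Sideways against the detector box | 1.0 mm one way at its middle, 0.5 mm the other at its front edge |
| Yaw against the bench | about 0.2° |

- **Disagreements:** My separate fixes of the bench differed by 1–2 mm along the light path, so that is the real uncertainty in the cell's position.
- **Other things:** The last top view shows the short cell still in the rack and the two crucibles in that view unmoved. The arm hid the third crucible there; it was still in place in an earlier side view.

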